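Fit the toggle hooks in the drip rail and hang up the glaze pails

TASK

First fit all three toggle hooks from the wooden stand into the slotted drip rail, one to a slot: lower the toggle through the slot until the collar sits on the plate, then give it a quarter turn so that it is locked and the hook's arm points straight out to the front of the rail, towards the robot. Then hang every glaze pail on the table by its handle from a hook, one pail to a hook, and leave the jar, the bowl and the clay head where they stand.

Things in the scene. Friction and masses are not known exactly. Their poses are not given: they have to be found in the camera images.
- rail: fixed drip rail: level aluminium plate 56 (x) x 420 (y) x 8 mm, its top 100 mm above the table, on two wooden end legs 12 mm thick; open below in front, a low wooden bar along the back. A grey ribbed mat (4 mm, look only) lies before it. Origin on the table under the plate's centre; x points to the back, away from the robot (front = -x), y along the rail, z up
- slot1 (a point): centre of one of the rail's three slots, at the level of the plate's top (100 mm above the table), 140 mm along the rail's y; axes as the rail's. The slot goes through the 8 mm plate and is 44 mm long along y, 14 mm wide along x
- slot2 (a point): centre of one of the rail's three slots, at the level of the plate's top (100 mm above the table), 0 mm along the rail's y; axes as the rail's. The slot goes through the 8 mm plate and is 44 mm long along y, 14 mm wide along x
- slot3 (a point): centre of one of the rail's three slots, at the level of the plate's top (100 mm above the table), -140 mm along the rail's y; axes as the rail's. The slot goes through the 8 mm plate and is 44 mm long along y, 14 mm wide along x
- stand: fixed wooden block 220 (x) x 70 (y) x 45 mm high that stores the hooks; origin under its centre. Three loose slots through its top, at x = -75, 0 and +75 mm, each 48 mm along y and 18 mm along x; each holds a hook, lifted out straight up
- hook1: steel toggle hook, 120 g, all alike. Origin on the stem's axis at the underside of its collar (disc, 42 mm diameter, 5 mm thick, too wide for the slots); z up along the stem (10 mm diameter), x along the arm. It starts upright in the stand, collar on the block, arm along the stand's +y. In the rail, friction alone keeps it turned; only the turned toggle keeps it from tipping
- hook1_head (a point): centre of this hook's red grip block on top of the stem: 16 x 16 mm square (sides along the hook's x and y), 33 mm high, from 62 to 95 mm above the hook's origin. At the stem's foot is the toggle: a crossbar 38 mm long along the hook's x (parallel to the arm), 9 mm wide, 8 mm high, from 11.5 to 19.5 mm below the origin: 3.5 mm of play under the rail's plate
- hook1_cradle (a point): where the centre of a pail's grip rests on this hook: x = 76.5, z = 57.5 mm in the hook's frame. The arm, 8 mm thick, leaves the stem along +x 50 mm above the origin; from x = 50 mm it is a flat strip 20 mm wide (along y) that dips to 42 mm at x = 80 mm and rises to its tip at x = 105 mm, 64 mm high (mid-thickness). A loaded hook nods up to 6 degrees
- hook2: steel toggle hook, 120 g, all alike. Origin on the stem's axis at the underside of its collar (disc, 42 mm diameter, 5 mm thick, too wide for the slots); z up along the stem (10 mm diameter), x along the arm. It starts upright in the stand, collar on the block, arm along the stand's +y. In the rail, friction alone keeps it turned; only the turned toggle keeps it from tipping
- hook2_head (a point): centre of this hook's red grip block on top of the stem: 16 x 16 mm square (sides along the hook's x and y), 33 mm high, from 62 to 95 mm above the hook's origin. At the stem's foot is the toggle: a crossbar 38 mm long along the hook's x (parallel to the arm), 9 mm wide, 8 mm high, from 11.5 to 19.5 mm below the origin: 3.5 mm of play under the rail's plate
- hook2_cradle (a point): where the centre of a pail's grip rests on this hook: x = 76.5, z = 57.5 mm in the hook's frame. The arm, 8 mm thick, leaves the stem along +x 50 mm above the origin; from x = 50 mm it is a flat strip 20 mm wide (along y) that dips to 42 mm at x = 80 mm and rises to its tip at x = 105 mm, 64 mm high (mid-thickness). A loaded hook nods up to 6 degrees
- hook3: steel toggle hook, 120 g, all alike. Origin on the stem's axis at the underside of its collar (disc, 42 mm diameter, 5 mm thick, too wide for the slots); z up along the stem (10 mm diameter), x along the arm. It starts upright in the stand, collar on the block, arm along the stand's +y. In the rail, friction alone keeps it turned; only the turned toggle keeps it from tipping
- hook3_head (a point): centre of this hook's red grip block on top of the stem: 16 x 16 mm square (sides along the hook's x and y), 33 mm high, from 62 to 95 mm above the hook's origin. At the stem's foot is the toggle: a crossbar 38 mm long along the hook's x (parallel to the arm), 9 mm wide, 8 mm high, from 11.5 to 19.5 mm below the origin: 3.5 mm of play under the rail's plate
- hook3_cradle (a point): where the centre of a pail's grip rests on this hook: x = 76.5, z = 57.5 mm in the hook's frame. The arm, 8 mm thick, leaves the stem along +x 50 mm above the origin; from x = 50 mm it is a flat strip 20 mm wide (along y) that dips to 42 mm at x = 80 mm and rises to its tip at x = 105 mm, 64 mm high (mid-thickness). A loaded hook nods up to 6 degrees
- pail1: small blue glaze pail, about 130 g, empty, may be absent: round, 50 mm high, 52 mm across the foot, 64 mm across the rim; origin under its centre, z up. A stiff arched wire handle (does not fold) stands in its y-z plane with a wooden grip across the top; total height 134 mm
- pail1_grip (a point): centre of the blue pail's wooden grip: level, along the pail's y, 20 mm diameter, 52 mm long, 124 mm above the origin; axes as the pail's. A hook's arm passes along the pail's x through the opening between the rim (z = 50 mm) and the grip's underside (z = 114 mm), about 55 mm wide. Once knocked it may swing for some seconds
- pail2: small yellow glaze pail, about 130 g, empty, may be absent: round, 50 mm high, 52 mm across the foot, 64 mm across the rim; origin under its centre, z up. A stiff arched wire handle (does not fold) stands in its y-z plane with a wooden grip across the top; total height 134 mm
- pail2_grip (a point): centre of the yellow pail's wooden grip: level, along the pail's y, 20 mm diameter, 52 mm long, 124 mm above the origin; axes as the pail's. A hook's arm passes along the pail's x through the opening between the rim (z = 50 mm) and the grip's underside (z = 114 mm), about 55 mm wide. Once knocked it may swing for some seconds
- pail3: small green glaze pail, about 130 g, empty, may be absent: round, 50 mm high, 52 mm across the foot, 64 mm across the rim; origin under its centre, z up. A stiff arched wire handle (does not fold) stands in its y-z plane with a wooden grip across the top; total height 134 mm
- pail3_grip (a point): centre of the green pail's wooden grip: level, along the pail's y, 20 mm diameter, 52 mm long, 124 mm above the origin; axes as the pail's. A hook's arm passes along the pail's x through the opening between the rim (z = 50 mm) and the grip's underside (z = 114 mm), about 55 mm wide. Once knocked it may swing for some seconds
- jar: bystander: amber glaze jar, 60 mm diameter, 80 mm high, origin under its centre
- bowl: bystander: blue bowl, 100 mm across, 50 mm high, origin under its centre
- bust: bystander: small terracotta head, 84 mm across, 100 mm high, origin under its centre
There are look-alikes about, which are no part of the job. Leave any green or purple look-alike of the hook1 alone.

How it is judged:
By the outcome, as a careful person would: the job done as asked, in the order asked, and still so for the second after the job is handed in, with the robot touching nothing.
Of pail1, pail2, pail3 only 2 to 3 are there at a start; the rules pass over those that are not, and their reading is None.
At some moment in a run one of pail1, pail2, pail3 may be knocked a few centimetres aside while the robot is not near it.
It also fails if it takes over 210 s, if anything falls off the work surface, if the arm or the gripper's body presses on something with over 40 N, if the wrist force passes 120 N, or if a joint passes its speed limit or range.

ROBOT

A 6-joint arm with a two-finger parallel gripper is mounted at the origin on the work surface. World frame = base frame: x ahead of the robot, y to its left, z up, the work surface at z = 0. Lengths are in m, angles in rad, forces in N, time in s.
With the tool pointing down it reaches from about 0.225 to 0.725 m from the base axis. Payload 3.1 kg.
Tool frame: the origin (TCP) lies on the centre line of the jaws, within the pads' length; the fingertips stand 17 mm ahead of it and the grasp point (between the pads) lies 2 mm behind it; y points along the fingers, x is the direction in which the jaws open and shut, and the axes are right-handed (so a half turn about y gives the same grasp; the last joint's range is limited). The gripper opens to 85 mm and grips with 20 to 120 N. Pads are 22 mm wide; open, the fingers measure 114 mm over their backs; the gripper's body (76 mm by 85 mm) begins 54 mm behind the grasp point. The pads swing forward as they close: fully open they stand 13 mm farther back than shut.
Start: joints at [1.172, 0.048, 0.099, 1.622, 0, 1.443], TCP at [0.14, 0.506, 0.248] pointing down, gripper open.
Joint ranges: [-2.91, 2.91], [-0.99, 1.94], [-1.21, 1.42], [-2.12, 2.29], [-1.49, 1.47], [-3.14, 3.14]. Speed limits (rad/s): [2.79, 2.79, 3.14, 3.14, 3.14, 3.14].

INTERFACE

Orientations are given as a unit quaternion [w, x, y, z].
In Python, from rig import observe, optics, manip gives the robot as it stands.
- The arm moves only by the tool drive_tool, never from a script. Its argument "commands" is a list that holds one entry, the list of rows, each a list of 7 numbers: the shift along the tool's x, y, z in m, then the turn, a rotation vector about the tool's x, y, z in rad, then the finger opening in m, from 0 to 0.0854. In form: [[[tx, ty, tz, rx, ry, rz, hand], ...]]. A call has 1 to 5 rows; each row is the pose to reach, as a shift and turn from the pose measured when the call began, along the tool's axes at that moment; what a row does not reach only later rows make up. A row lasts 1/12 s, in which the tool goes at most 41.7 mm and 7.16 degrees, less where a joint would pass 70% of its speed; a pose out of reach is approached as far as the arm can. A call with a gripper value outside its range is refused whole. The fingers move at their own pace and stop on an object; "force" is the grip in N (left out, the last holds). Time passes only in rows, so rows that repeat a pose let the fingers close. It gives the time, the measured TCP pose, the force and the opening at its end, in the units of the state.
- observe(): the state, without advancing time (a new reading comes with each control period).
- optics.snapshot(name): name is "side" or "top"; returns a dict with "image" (384x512x3 uint8, red, green, blue), "fx", "fy", "cx", "cy" (pixels), "dist_coeffs" ([k1, k2, p1, p2, k3] as OpenCV has them; the pictures are not rectified), "cam_to_world" (4x4, takes a point from camera to world coordinates). Camera axes: x right, y up, looking along -z (the intrinsics and any distortion apply to the point x, -y, -z); pixel columns grow to the right and rows downward; lengths in m; the calibration is good to about 2 mm. A picture is of the moment at which its call begins. There is no depth.
- manip.job_done(): hands the job in, once; it reports no verdict.
The state is a dict: "time": time; "q": joint angles; "joint_vel": joint speeds; "tau": joint torques, N m; "position": TCP position; "tool_rot": TCP orientation; "force": force on the tool from outside, world axes, zero at the start; "torque": the same for the moment, N m; "grip_width": finger opening in m.
Only numpy, scipy, OpenCV 4.12 (cv2) and the standard library are available. Lean on these libraries where they do the work, as an engineer would, in place of code of your own. Each camera call takes 0.05 s, during which the arm holds its last target.

## Working session

There is one attempt and no reset: what is moved stays moved. The work goes in short steps, Python scripts to look and compute and a tool call to move; the robot and the scene stay as the last step left them, time stands still between calls to the robot, and variables do not carry over. Pictures are saved under pics/ and viewed, and the job is handed in when it is done.

Besides the shell and the picture viewer there is one more tool, called after "Request:" as a command line: name --argument value ..., lists and objects as JSON in quotes. drive_tool: Moves the arm, as the interface text tells. Its arguments: {"type":"object","properties":{"commands":{"type":"array"},"force":{"type":"number"}},"required":["commands"]}

```bash
ls; mkdir -p pics; cat > h.py <<'E'
import numpy as np, cv2
from rig import observe, optics, manip
from scipy.spatial.transform import Rotation as R
def snap(n,f=None):
    s=optics.snapshot(n)
    if f: cv2.imwrite('pics/'+f+'.png',cv2.cvtColor(s['image'],cv2.COLOR_RGB2BGR))
    return s
def K(s): return np.array([[s['fx'],0,s['cx']],[0,s['fy'],s['cy']],[0,0,1.]])
def rays(s,px):
    px=np.asarray(px,float).reshape(-1,1,2)
    u=cv2.undistortPoints(px,K(s),np.array(s['dist_coeffs'],float)).reshape(-1,2)
    T=np.array(s['cam_to_world']); d=np.c_[u[:,0],-u[:,1],-np.ones(len(u))]@T[:3,:3].T
    return T[:3,3],d
def onz(s,px,z):
    o,d=rays(s,px); return o+d*((z-o[2])/d[:,2])[:,None]
def proj(s,P):
    T=np.array(s['cam_to_world']); p=(np.atleast_2d(P)-T[:3,3])@T[:3,:3]
    p=p*[1,-1,-1]
    return cv2.projectPoints(p,np.zeros(3),np.zeros(3),K(s),np.array(s['dist_coeffs'],float))[0].reshape(-1,2)
def tri(s1,p1,s2,p2):
    o1,d1=rays(s1,p1);o2,d2=rays(s2,p2);d1=d1[0];d2=d2[0]
    A=np.c_[d1,-d2];t=np.linalg.lstsq(A,o2-o1,rcond=None)[0]
    a=o1+t[0]*d1;b=o2+t[1]*d2
    return (a+b)/2,np.linalg.norm(a-b)
E
python3 - <<'E'
from h import *
print(observe())
for n in('side','top'):
    s=snap(n,n+'0'); print(n,s['fx'],s['fy'],s['cx'],s['cy'],s['dist_coeffs'],np.round(s['cam_to_world'],3).tolist())
E
```

```text
pics
{'time': 0.0, 'q': array([1.17219221e+00, 4.87507883e-02, 9.75713926e-02, 1.62200378e+00,
       1.65298359e-05, 1.44300308e+00]), 'joint_vel': array([ 0.00062963, -0.00210245,  0.0017931 ,  0.00093045,  0.00079295,
        0.00052029]), 'tau': array([-1.51055401e-04, -3.38785529e+01,  3.20013535e+01,  2.05651566e-02,
       -1.89079460e-04,  1.71659476e-06]), 'position': array([0.14022108, 0.50532567, 0.24710385]), 'tool_rot': array([-0.56250312,  0.56333482,  0.42719268, -0.42866133]), 'force': array([ 0.0152799 , -0.01874687,  0.51431607]), 'torque': array([ 0.02868874,  0.02353311, -0.0123681 ]), 'grip_width': 0.0853414558685333}
side 365.95395046900074 365.95395046900074 250.23295512047238 195.10907322613326 [-0.07157741  0.          0.          0.          0.        ] [[0.731, 0.444, -0.518, -0.137], [-0.682, 0.498, -0.536, -0.64], [0.02, 0.745, 0.667, 0.887], [0.0, 0.0, 0.0, 1.0]]
top 363.5015368943221 363.5015368943221 253.5835011306922 184.38665235494165 [-0.0874734  0.         0.         0.         0.       ] [[-0.028, 0.991, -0.13, 0.363], [-0.999, -0.025, 0.025, 0.022], [0.021, 0.131, 0.991, 1.04], [0.0, 0.0, 0.0, 1.0]]
```

View pics/side0.png

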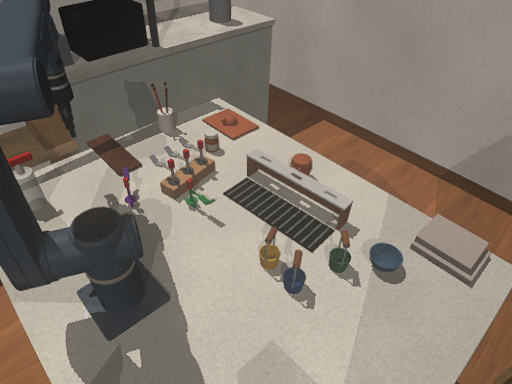

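View pics/top0.png

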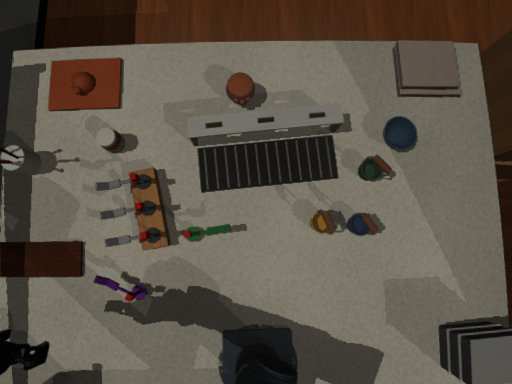

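```bash
python3 - <<'E'
import cv2
a=cv2.imread('pics/top0.png')
cv2.imwrite('pics/c1.png',cv2.resize(a[150:300,70:250],None,fx=4,fy=4,interpolation=cv2.INTER_CUBIC))
cv2.imwrite('pics/c2.png',cv2.resize(a[60:240,180:420],None,fx=3.3,fy=3.3,interpolation=cv2.INTER_CUBIC))
a=cv2.imread('pics/side0.png')
cv2.imwrite('pics/c3.png',cv2.resize(a[120:300,100:300],None,fx=3.3,fy=3.3,interpolation=cv2.INTER_CUBIC))
cv2.imwrite('pics/c4.png',cv2.resize(a[140:310,220:420],None,fx=3.4,fy=3.4,interpolation=cv2.INTER_CUBIC))
E
```

```text
(no output)
```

View pics/c1.png

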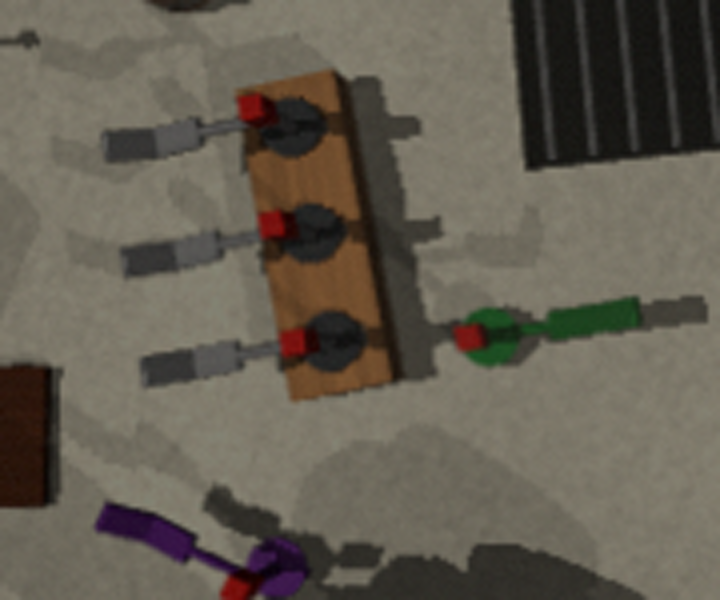

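View pics/c2.png

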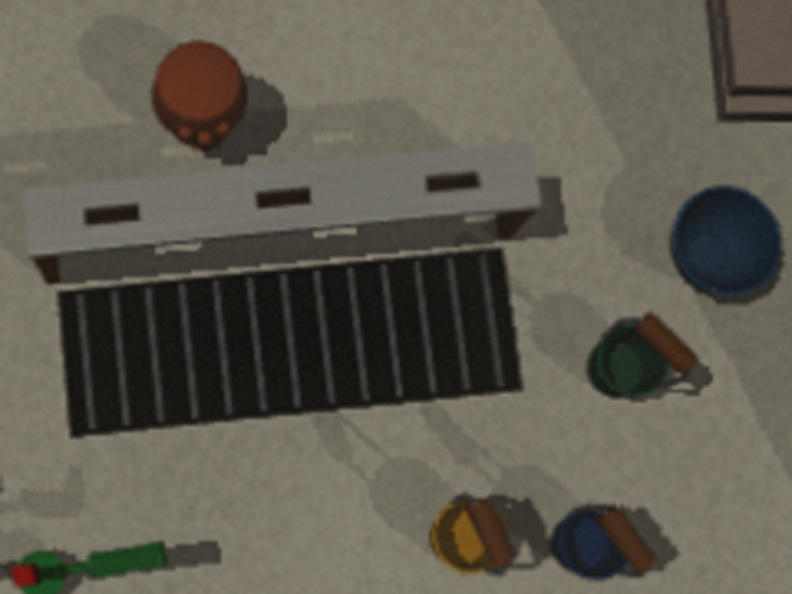

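View pics/c3.png

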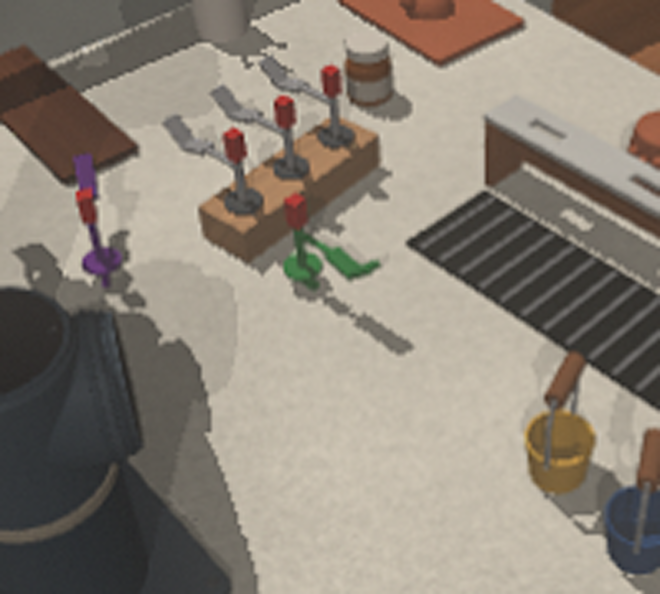

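View pics/c4.png

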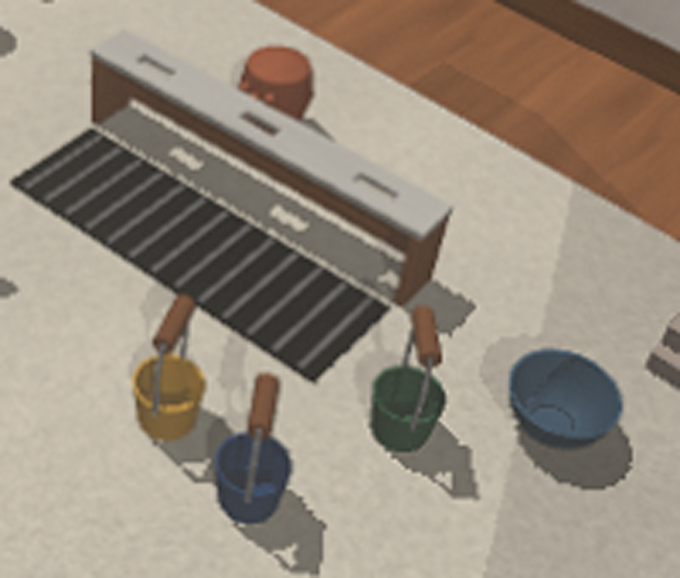

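```bash
python3 - <<'E'
from h import *
T=snap('top');S=snap('side')
def blobs(s,lo,hi,x0,y0,x1,y1,mn=8):
    h=cv2.cvtColor(s['image'],cv2.COLOR_RGB2HSV);m=cv2.inRange(h,np.array(lo),np.array(hi))
    z=np.zeros_like(m);z[y0:y1,x0:x1]=m[y0:y1,x0:x1]
    n,l,st,c=cv2.connectedComponentsWithStats(z)
    return [(c[i],st[i].tolist()) for i in range(1,n) if st[i][4]>=mn]
tb=blobs(T,(0,170,70),(6,255,255),125,165,170,250); sb=blobs(S,(0,170,70),(6,255,255),160,135,215,180)
# red wraps
for b in tb: print('T',b)
for b in sb: print('S',b)
sb=sorted(sb,key=lambda b:b[0][1]); tb=sorted(tb,key=lambda b:b[0][1])
for a,b in zip(tb,sb): print(tri(T,a[0],S,b[0]), onz(T,a[0],.1285))
# slots: dark within plate
g=cv2.cvtColor(T['image'],cv2.COLOR_RGB2HSV)
pl=[]
im=T['image'].astype(int)
for (x0,y0,x1,y1) in [(198,117,228,133),(250,112,280,128),(302,107,330,122)]:
    sub=im[y0:y1,x0:x1].sum(2); bg=np.median(sub); m=np.clip((bg-sub-30)/ (bg-60-30),0,1)
    m=(sub<bg-60).astype(np.uint8); n,l,st,c=cv2.connectedComponentsWithStats(m); i=1+np.argmax(st[1:,4])
    cc=c[i]+[x0,y0]; print('slot',cc,st[i],onz(T,cc,.1), onz(T,cc,.096))
E
```

```text
T (array([132.29411765, 176.26470588]), [130, 173, 6, 7, 34])
T (array([137.43243243, 205.56756757]), [135, 202, 6, 8, 37])
T (array([142.78378378, 235.18918919]), [140, 232, 6, 8, 37])
slot [213.33 124.54] [  7   4  18   8 100] [[0.65037469 0.10160621 0.1       ]] [[0.65159714 0.10194399 0.096     ]]
slot [265.20212766 119.42553191] [ 7  4 18  7 94] [[ 0.66141817 -0.03738796  0.1       ]] [[ 0.66268762 -0.03764178  0.096     ]]
slot [316.78723404 114.67021277] [ 7  5 17  7 94] [[ 0.67226744 -0.17746212  0.1       ]] [[ 0.67358308 -0.17831215  0.096     ]]
```

```bash
cat >> h.py <<'E'
def redmask(s):
    im=s['image'].astype(int); return ((im[...,0]>90)&(im[...,1]<0.42*im[...,0])&(im[...,2]<0.42*im[...,0])).astype(np.uint8)
def blobs(m,x0,y0,x1,y1,mn=8):
    z=np.zeros_like(m);z[y0:y1,x0:x1]=m[y0:y1,x0:x1]
    n,l,st,c=cv2.connectedComponentsWithStats(z)
    return [(c[i],st[i].tolist()) for i in range(1,n) if st[i][4]>=mn]
E
python3 - <<'E'
from h import *
T=snap('top');S=snap('side')
tb=blobs(redmask(T),120,165,170,250); sb=blobs(redmask(S),160,135,215,180)
for b in tb: print('T',b)
for b in sb: print('S',b)
sb=sorted(sb,key=lambda b:b[0][1]); tb=sorted(tb,key=lambda b:b[0][1])
for a,b in zip(tb,sb): print(tri(T,a[0],S,b[0]), onz(T,a[0],.1285))
# pail grips brown, masks
for s,nm,boxes in((T,'T',[(300,145,400,245)]),(S,'S',[(250,225,360,275)])):
    im=s['image'].astype(int);m=((im[...,0]>1.5*im[...,2])&(im[...,0]>1.25*im[...,1])&(im[...,0]>45)).astype(np.uint8)
    for b in blobs(m,*boxes[0],mn=15): print(nm,b)
# stand top corners
im=T['image'].astype(int)
m=((im[...,0]>1.5*im[...,2])&(im[...,0]>1.25*im[...,1])&(im[...,0]>60)).astype(np.uint8)
z=np.zeros_like(m);z[160:255,125:172]=m[160:255,125:172]
z=cv2.morphologyEx(z,cv2.MORPH_CLOSE,np.ones((5,5)))
c=max(cv2.findContours(z,0,2)[0],key=cv2.contourArea); r=cv2.minAreaRect(c);print(r)
w=onz(T,cv2.boxPoints(r),.045);print(w, w.mean(0), [np.linalg.norm(w[i]-w[i-1]) for i in range(4)])
E
```

```text
T (array([132.09677419, 176.35483871]), [130, 173, 6, 7, 31])
T (array([137.4       , 205.51428571]), [135, 202, 6, 7, 35])
T (array([142.5, 235. ]), [140, 232, 6, 7, 34])
S (array([199.5, 141. ]), [198, 140, 4, 3, 8])
S (array([185.3, 150.3]), [183, 149, 6, 3, 10])
S (array([170.1, 160.1]), [168, 159, 5, 3, 10])
(array([0.50995275, 0.30534832, 0.13649904]), np.float64(3.14208125055548e-05)) [[0.51126521 0.30784568 0.1285    ]]
(array([0.43599429, 0.29073552, 0.13686288]), np.float64(7.23039482114146e-05)) [[0.43663976 0.29324476 0.1285    ]]
(array([0.36278743, 0.27729773, 0.13704567]), np.float64(0.000275650753968022)) [[0.36267184 0.27979798 0.1285    ]]
T (array([381.53488372, 163.58914729]), [373, 155, 18, 18, 129])
T (array([322.53921569, 222.22058824]), [311, 211, 25, 22, 408])
T (array([369.80536913, 223.38255034]), [362, 214, 17, 20, 149])
S (array([338.84210526, 226.36842105]), [337, 225, 6, 5, 19])
S (array([271.55797101, 248.52898551]), [263, 227, 17, 42, 276])
S (array([344.85714286, 237.8877551 ]), [341, 230, 9, 17, 98])
S (array([261.45, 252.35]), [260, 246, 5, 13, 20])
S (array([297.03636364, 258.44545455]), [293, 250, 9, 19, 110])
((147.47303771972656, 208.66452026367188), (79.72774505615234, 26.40500831604004), 79.33021545410156)
[[0.53766008 0.34827675 0.045     ]
 [0.54951715 0.27550254 0.045     ]
 [0.33314626 0.23415791 0.045     ]
 [0.32146946 0.30497299 0.045     ]] [0.43544824 0.29072755 0.045     ] [np.float64(0.22048491542134954), np.float64(0.07373381946223699), np.float64(0.2202855872782808), np.float64(0.07177132625449201)]
```

```bash
cat >> h.py <<'E'
def pose():
    o=observe(); q=o['tool_rot']; return np.array(o['position']),R.from_quat([q[1],q[2],q[3],q[0]]),o
def down(yaw):
    # tool x horizontal at yaw, tool y down, z = x cross y
    x=np.array([np.cos(yaw),np.sin(yaw),0]);y=np.array([0,0,-1.]);return R.from_matrix(np.c_[x,y,np.cross(x,y)])
def step(p,r,P,Rt):
    d=r.inv().apply(np.array(P)-p); w=(r.inv()*Rt).as_rotvec(); return np.round(d,4),np.round(w,4)
def chain(*targets):
    """targets: (P,yaw)"""
    p,r,o=pose()
    print('t',round(o['time'],2),'p',p.round(4),'yaw',yawof(r).round(4),'q',o['q'].round(2),'g',round(o['grip_width'],4))
    for P,y in targets:
        Rt=down(y); d,w=step(p,r,P,Rt); dist=np.linalg.norm(d)
        print(d.tolist(),w.tolist(),'rows',max(dist/.0417,np.linalg.norm(w)/.125).round(1)); p,r=np.array(P),Rt
def yawof(r):
    x=r.as_matrix()[:,0]; return np.arctan2(x[1],x[0])
E
python3 - <<'E'
from h import *
p,r,o=pose();print(r.as_matrix().round(3),yawof(r))
A=1.759
for y in (A,A-np.pi): chain(((.51,.3053,.25),y),((.51,.3053,.125),y))
E
```

```text
[[ 0.267 -0.    -0.964]
 [ 0.964 -0.001  0.267]
 [-0.001 -1.     0.   ]] 1.3000255906921228
t 0.3 p [0.1404 0.5057 0.2479] yaw 1.3 q [ 1.17  0.05  0.1   1.62 -0.    1.44] g 0.0857
[-0.0942, -0.0021, -0.4098] [-0.0003, -0.459, -0.0008] rows 10.1
[0.0, 0.125, -0.0] [0.0, 0.0, 0.0] rows 3.0
t 0.3 p [0.1404 0.5057 0.2479] yaw 1.3 q [ 1.17  0.05  0.1   1.62 -0.    1.44] g 0.0857
[-0.0942, -0.0021, -0.4098] [0.0011, 2.6826, -0.0004] rows 21.5
[0.0, 0.125, 0.0] [0.0, 0.0, 0.0] rows 3.0
```

Request:
drive_tool --commands '[[[-0.047,0,-0.205,0,0,0,0.06],[-0.047,0,-0.205,0,0,0,0.06],[-0.047,0,-0.205,0,0,0,0.06],[-0.047,0,-0.205,0,0,0,0.06],[-0.047,0,-0.205,0,0,0,0.06]]]' --force 40

```text
time: 0.72
position: [0.3249, 0.4055, 0.248]
tool_rot: [-0.563, 0.563, 0.428, -0.428]
force: [0.4, 1.8, 1.1]
grip_width: 0.0601
```

Request:
drive_tool --commands '[[[-0.047,0,-0.205,0,-0.459,0,0.06],[-0.047,0,-0.205,0,-0.459,0,0.06],[-0.047,0,-0.205,0,-0.459,0,0.06],[-0.047,0,-0.205,0,-0.459,0,0.06],[-0.047,0,-0.205,0,-0.459,0,0.06]]]'

```text
time: 1.13
position: [0.5005, 0.3102, 0.248]
tool_rot: [0.449, -0.45, -0.546, 0.546]
force: [0.3, 1.6, 0.1]
grip_width: 0.0599
```

```bash
python3 - <<'E'
from h import *
chain(((.51,.3053,.25),1.759),((.51,.3053,.125),1.759))
E
```

```text
t 1.13 p [0.5005 0.3102 0.248 ] yaw 1.7636 q [ 0.44  0.22  0.29  1.64 -0.    0.25] g 0.0599
[-0.0067, -0.0019, -0.0084] [0.0001, 0.0046, -0.0002] rows 0.3
[0.0, 0.125, -0.0] [0.0, 0.0, 0.0] rows 3.0
```

Request:
drive_tool --commands '[[[-0.007,0,-0.008,0,0,0,0.06],[-0.007,0.04,-0.008,0,0,0,0.06],[-0.007,0.08,-0.008,0,0,0,0.06],[-0.007,0.08,-0.008,0,0,0,0.06]]]'

```text
time: 1.47
position: [0.5007, 0.3004, 0.1534]
tool_rot: [0.454, -0.446, -0.537, 0.554]
force: [-3.4, -2.0, -4.8]
grip_width: 0.0603
```

```bash
python3 - <<'E'
from h import *
chain(((.51,.3053,.125),1.759))
T=snap('top');S=snap('side')
cv2.imwrite('pics/a1.png',np.vstack([cv2.resize(cv2.cvtColor(s['image'],4)[y:y+100,x:x+160],None,fx=3,fy=3) for s,x,y in((T,80,140),(S,120,100))]))
E
```

```text
t 1.47 p [0.5007 0.3004 0.1534] yaw 1.7626 q [0.43 0.23 0.11 1.48 0.   0.23] g 0.0603
[0.0032, 0.0281, -0.0108] [-0.0266, 0.0035, -0.0063] rows 0.7
```

View pics/a1.png

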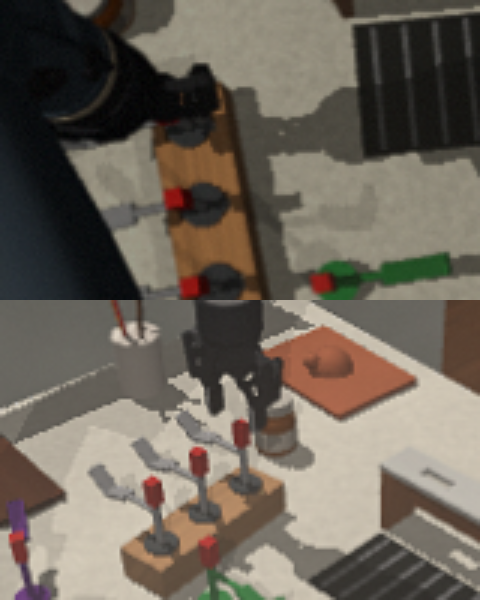

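Request:
drive_tool --commands '[[[0.003,0,-0.011,-0.027,0.003,-0.006,0.06],[0.003,0,-0.011,-0.027,0.003,-0.006,0.06],[0.003,0,-0.011,-0.027,0.003,-0.006,0.06]]]'

```text
time: 1.82
position: [0.5192, 0.3105, 0.1697]
tool_rot: [-0.446, 0.454, 0.554, -0.537]
force: [0.0, -0.3, 0.0]
grip_width: 0.0603
```

```bash
python3 - <<'E'
from h import *
chain(((.51,.3053,.125),1.759))
S=snap('side');T=snap('top')
print(blobs(redmask(S),160,120,215,180,3))
cv2.imwrite('pics/a2.png',np.vstack([cv2.resize(cv2.cvtColor(s['image'],4)[y:y+80,x:x+80],None,fx=4,fy=4) for s,x,y in((T,100,140),(S,160,100))]))
E
```

```text
t 1.82 p [0.5192 0.3105 0.1697] yaw 1.7616 q [ 0.43  0.22  0.14  1.46 -0.    0.24] g 0.0603
[-0.0036, 0.0444, 0.0111] [0.0262, 0.0026, 0.0059] rows 1.1
[(array([199.        , 140.33333333]), [198, 140, 3, 2, 3]), (array([185.3, 150.3]), [183, 149, 6, 3, 10]), (array([170.1, 160.1]), [168, 159, 5, 3, 10])]
```

View pics/a2.png

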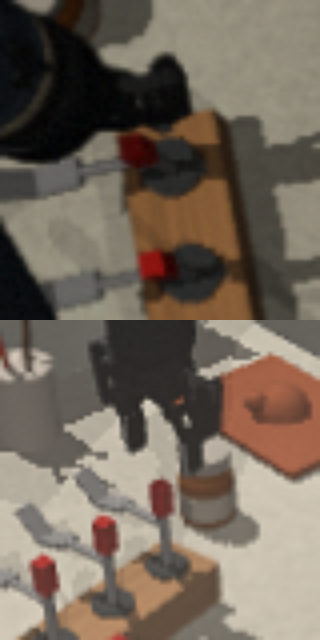

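Request:
drive_tool --commands '[[[-0.004,0,0.011,0.026,0.003,0.006,0.06],[-0.004,0,0.011,0.026,0.003,0.006,0.06],[-0.004,0,0.011,0.026,0.003,0.006,0.06],[-0.004,0,0.011,0.026,0.003,0.006,0.06]]]'

```text
time: 2.25
position: [0.5091, 0.3044, 0.169]
tool_rot: [0.451, -0.451, -0.545, 0.545]
force: [0.9, 0.9, -0.6]
grip_width: 0.0599
```

```bash
python3 - <<'E'
from h import *
chain(((.51,.3053,.125),1.759))
S=snap('side');
cv2.imwrite('pics/a3.png',cv2.resize(cv2.cvtColor(S['image'],4)[100:180,160:240],None,fx=6,fy=6))
print(proj(S,[[.51,.3053,.14],pose()[0]]))
chain(((.51,.3053,.125),1.759))
E
```

```text
t 2.25 p [0.5091 0.3044 0.169 ] yaw 1.7585 q [ 0.43  0.22  0.13  1.48 -0.    0.24] g 0.0599
[0.0007, 0.044, -0.001] [0.0001, -0.0005, -0.0001] rows 1.1
[[199.45600078 140.19884093]
 [198.84086687 133.74504976]]
t 2.3 p [0.5089 0.3043 0.1687] yaw 1.7585 q [ 0.43  0.22  0.13  1.48 -0.    0.24] g 0.06
[0.0008, 0.0437, -0.0013] [-0.0005, -0.0005, -0.0003] rows 1.0
```

View pics/a3.png

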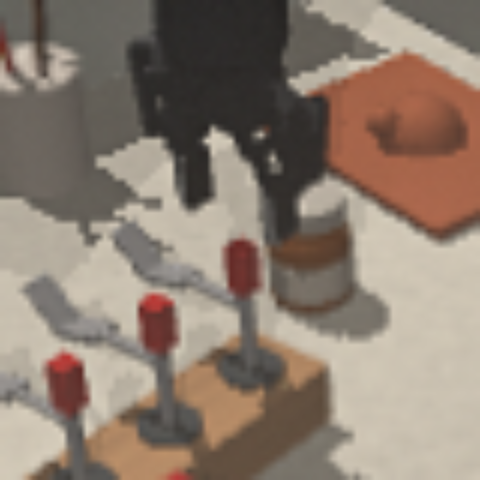

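Request:
drive_tool --commands '[[[0.001,0.02,-0.001,0,0,0,0.06],[0.001,0.035,-0.001,0,0,0,0.06],[0.001,0.043,-0.001,0,0,0,0.06],[0.001,0.043,-0.001,0,0,0,0.05],[0.001,0.043,-0.001,0,0,0,0.03]]]'

```text
time: 2.72
position: [0.5093, 0.3052, 0.1251]
tool_rot: [0.451, -0.451, -0.544, 0.545]
force: [0.5, -0.4, 0.2]
grip_width: 0.0394
```

Request:
drive_tool --commands '[[[0,0,0,0,0,0,0.01],[0,0,0,0,0,0,0.01],[0,0,0,0,0,0,0.01],[0,0,0,0,0,0,0.01],[0,0,0,0,0,0,0.01]]]'

```text
time: 3.13
position: [0.51, 0.3054, 0.1264]
tool_rot: [0.451, -0.451, -0.545, 0.545]
force: [-0.3, -0.7, 3.1]
grip_width: 0.0153
```

```bash
python3 - <<'E'
from h import *
chain(((.51,.305,.125),1.759))
print(observe()['force'])
S=snap('side');T=snap('top')
cv2.imwrite('pics/a4.png',np.vstack([cv2.resize(cv2.cvtColor(s['image'],4)[y:y+80,x:x+80],None,fx=4,fy=4) for s,x,y in((T,100,140),(S,160,100))]))
E
```

```text
t 3.13 p [0.51   0.3054 0.1264] yaw 1.7584 q [ 0.43  0.23  0.06  1.4  -0.    0.24] g 0.0153
[-0.0004, 0.0014, 0.0001] [0.0002, -0.0006, -0.0004] rows 0.0
[-0.27649613 -0.66626621  3.10086044]
```

View pics/a4.png

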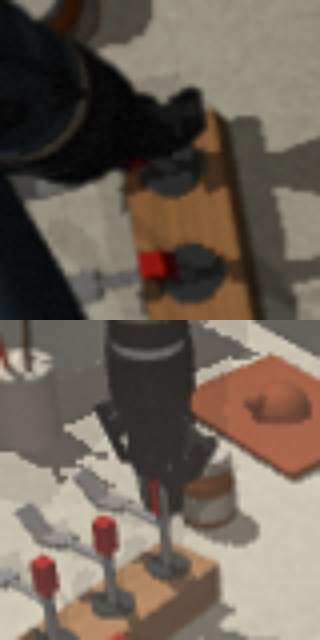

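Request:
drive_tool --commands '[[[0,-0.03,0,0,0,0,0.01],[0,-0.07,0,0,0,0,0.01],[0,-0.11,0,0,0,0,0.01],[0,-0.14,0,0,0,0,0.01],[0,-0.14,0,0,0,0,0.01]]]'

```text
time: 3.65
position: [0.5123, 0.3067, 0.2747]
tool_rot: [-0.449, 0.453, 0.549, -0.54]
force: [1.0, 0.4, -0.1]
grip_width: 0.0155
```

```bash
python3 - <<'E'
from h import *
chain(((.51+.054,.305-.161,.266),1.759),((.51+.108,.305-.322,.266),1.759),((.6723,-.1775,.266),1.649))
E
```

```text
t 3.65 p [0.5123 0.3067 0.2747] yaw 1.7585 q [ 0.43  0.24  0.36  1.68 -0.    0.24] g 0.0155
[-0.1695, 0.0084, -0.0203] [0.0128, -0.0005, 0.0031] rows 4.1
[-0.1683, 0.0, -0.0229] [0.0, 0.0, 0.0] rows 4.1
[-0.1678, 0.0, -0.0233] [0.0, 0.11, 0.0] rows 4.1
```

Request:
drive_tool --commands '[[[-0.04,0.008,-0.005,0.01,0,0,0.01],[-0.08,0.008,-0.01,0.01,0,0,0.01],[-0.12,0.008,-0.015,0.01,0,0,0.01],[-0.15,0.008,-0.019,0.01,0,0,0.01],[-0.169,0.008,-0.021,0.01,0,0,0.01]]]'

```text
time: 4.07
position: [0.565, 0.1414, 0.2649]
tool_rot: [-0.452, 0.451, 0.545, -0.543]
force: [-0.2, 0.7, -0.7]
grip_width: 0.0151
```

Request:
drive_tool --commands '[[[-0.04,0,-0.006,0,0,0,0.01],[-0.08,0,-0.012,0,0,0,0.01],[-0.12,0,-0.017,0,0,0,0.01],[-0.15,0,-0.021,0,0,0,0.01],[-0.168,0,-0.023,0,0,0,0.01]]]'

```text
time: 4.48
position: [0.6188, -0.0232, 0.2624]
tool_rot: [0.453, -0.452, -0.543, 0.543]
force: [0.4, -0.4, -1.1]
grip_width: 0.0155
```

```bash
python3 - <<'E'
from h import *
chain(((.6723,-.1775,.256),1.649))
E
```

```text
t 4.48 p [ 0.6188 -0.0232  0.2624] yaw 1.7524 q [-0.15  0.31  0.43  1.69  0.   -0.33] g 0.0155
[-0.1614, 0.0061, -0.0248] [-0.0019, 0.1034, 0.0016] rows 3.9
```

Request:
drive_tool --commands '[[[-0.04,0,-0.006,0,0.02,0,0.01],[-0.08,0,-0.012,0,0.05,0,0.01],[-0.12,0,-0.017,0,0.08,0,0.01],[-0.15,0,-0.023,0,0.103,0,0.01],[-0.161,0,-0.025,0,0.103,0,0.01]]]'

```text
time: 4.9
position: [0.6726, -0.1823, 0.2587]
tool_rot: [0.483, -0.48, -0.517, 0.519]
force: [-0.2, 0.4, -0.9]
grip_width: 0.0152
```

Request:
drive_tool --commands '[[[0,0,0,0,0,0,0.01],[0,0,0,0,0,0,0.01],[0,0,0,0,0,0,0.01]]]'

```text
time: 5.15
position: [0.6721, -0.1813, 0.2574]
tool_rot: [0.484, -0.479, -0.517, 0.519]
force: [0.2, 0.0, -1.4]
grip_width: 0.0149
```

```bash
python3 - <<'E'
from h import *
chain(((.6723,-.1775,.2114),1.649))
S=snap('side','b1s');T=snap('top','b1t')
cv2.imwrite('pics/b1.png',np.vstack([cv2.resize(cv2.cvtColor(s['image'],4)[y:y+100,x:x+140],None,fx=4,fy=4)[:300] if 0 else cv2.resize(cv2.cvtColor(s['image'],4)[y:y+90,x:x+130],None,fx=3.3,fy=3.3) for s,x,y in((T,240,80),(S,260,130))]))
E
```

```text
t 5.15 p [ 0.6721 -0.1813  0.2574] yaw 1.6443 q [-0.36  0.56  0.74  1.77 -0.   -0.43] g 0.0149
[0.0036, 0.046, -0.0008] [-0.0074, -0.0047, 0.0028] rows 1.1
```

View pics/b1.png

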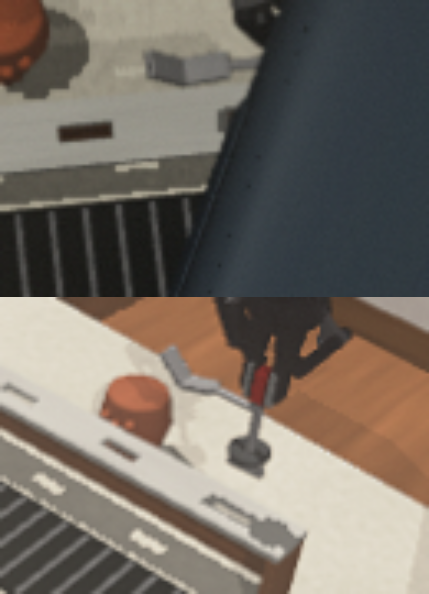

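Request:
drive_tool --commands '[[[0.004,0.02,-0.001,-0.007,-0.005,0.003,0.01],[0.004,0.035,-0.001,-0.007,-0.005,0.003,0.01],[0.004,0.046,-0.001,-0.007,-0.005,0.003,0.01],[0.004,0.046,-0.001,-0.007,-0.005,0.003,0.01]]]'

```text
time: 5.58
position: [0.6713, -0.1739, 0.2099]
tool_rot: [0.48, -0.478, -0.52, 0.521]
force: [0.2, -0.3, -2.0]
grip_width: 0.0148
```

Request:
drive_tool --commands '[[[0,0,0,0,0,0,0.01],[0,0,0,0,0,0,0.01]]]'

```text
time: 5.75
position: [0.6712, -0.1726, 0.2107]
tool_rot: [0.48, -0.478, -0.52, 0.521]
force: [-0.2, 1.4, -1.8]
grip_width: 0.0149
```

```bash
python3 - <<'E'
from h import *
chain(((.6723,-.1775,.2114),1.649))
S=snap('side','b1s');p,r,o=pose()
x0,y0=300,150
im=cv2.resize(cv2.cvtColor(S['image'],4)[y0:y0+90,x0:x0+80],None,fx=6,fy=6)
ez=np.array([0,0,1.]); ax=r.as_matrix()[:,0]; pz=r.as_matrix()[:,2]
og=p-.0814*ez
pts=[og, og-.0195*ez+.019*ax,og-.0195*ez-.019*ax,og-.0195*ez]
th=.0783; ey=np.array([-np.sin(th),np.cos(th),0]);ex=np.array([np.cos(th),np.sin(th),0]);c=np.array([.6723,-.1775,.1])
pts+= [c+a*.022*ey+b*.007*ex for a,b in((1,1),(1,-1),(-1,-1),(-1,1))]
for i,u in enumerate(proj(S,np.array(pts))):
    q=((u-[x0,y0]+.5)*6).astype(int); cv2.circle(im,tuple(int(v) for v in q),3,(0,255,255) if i<4 else (255,0,255),-1); print(i,u.round(1))
cv2.imwrite('pics/b2.png',im)
E
```

```text
t 5.75 p [ 0.6712 -0.1726  0.2107] yaw 1.6545 q [-0.35  0.51  0.59  1.65  0.   -0.43] g 0.0149
[-0.005, -0.0007, -0.0006] [-0.0029, 0.0055, 0.0015] rows 0.1
0 [330.3 186.6]
1 [324.5 188.5]
2 [334.3 193.8]
3 [329.3 191.2]
4 [325.6 190. ]
5 [323.2 192. ]
6 [334.5 198.3]
7 [336.9 196.2]
```

View pics/b2.png

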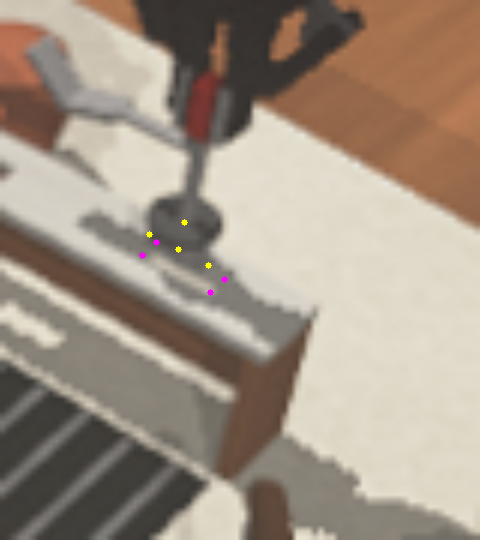

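```bash
python3 - <<'E'
from h import *
S=snap('side'); a=cv2.imread('pics/side0.png'); t=cv2.imread('pics/top0.png');T=snap('top')
th=.0783; ey=np.array([-np.sin(th),np.cos(th),0]);ex=np.array([np.cos(th),np.sin(th),0])
out=[]
for c in ([.65037,.1016,.1],[.6614,-.0374,.1],[.6723,-.1775,.1]):
  row=[]
  for s,im in((S,a),(T,t)):
    c=np.array(c);u=proj(s,c)[0];x0,y0=int(u[0]-16),int(u[1]-14)
    v=cv2.resize(im[y0:y0+28,x0:x0+32],None,fx=8,fy=8,interpolation=cv2.INTER_NEAREST)
    P=np.array([c+k*.022*ey+b*.007*ex for k,b in((1,1),(1,-1),(-1,-1),(-1,1))])
    q=((proj(s,P)-[x0,y0]+.5)*8).astype(np.int32)
    cv2.polylines(v,[q],True,(255,0,255),1); row.append(v)
  out.append(np.hstack(row))
cv2.imwrite('pics/b3.png',cv2.resize(np.vstack(out),None,fx=.85,fy=.85))
E
```

```text
(no output)
```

View pics/b3.png

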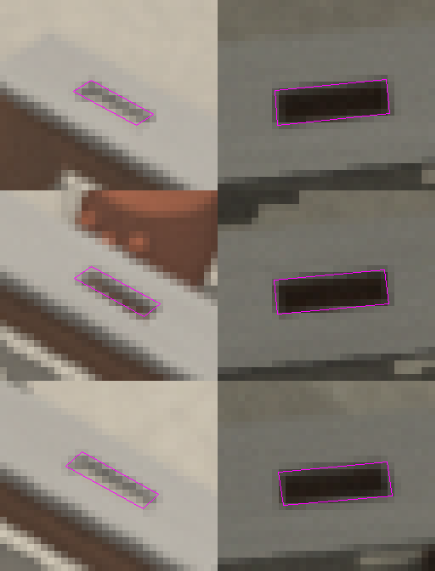

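Request:
drive_tool --commands '[[[-0.005,0,-0.0006,-0.003,0.005,0,0.01],[-0.005,0,-0.0006,-0.003,0.005,0,0.01],[-0.005,0,-0.0006,-0.003,0.005,0,0.01]]]'

```text
time: 6.15
position: [0.6732, -0.1794, 0.2122]
tool_rot: [-0.48, 0.481, 0.52, -0.518]
force: [0.9, 0.1, -1.6]
grip_width: 0.0153
```

```bash
python3 - <<'E'
from h import *
chain(((.672,-.1775,.1945),1.649)); print(observe()['force'])
E
```

```text
t 6.15 p [ 0.6732 -0.1794  0.2122] yaw 1.6477 q [-0.36  0.52  0.6   1.65  0.   -0.43] g 0.0153
[0.002, 0.0177, 0.0011] [0.0032, -0.0013, -0.0004] rows 0.4
[ 0.92582317  0.08482448 -1.59526668]
```

```bash
cat >> h.py <<'E'
def settle(n=6):
    L=[]
    for i in range(n):
        optics.snapshot('side'); o=observe(); L.append(np.r_[o['position'],yawof(pose()[1]),o['force']])
    return np.array(L)
E
python3 - <<'E'
from h import *
L=settle(8);print(L.round(4)); print(L.mean(0).round(4))
E
```

```text
[[ 0.6731 -0.1792  0.2119  1.6479  0.813   0.4257 -1.6156]
 [ 0.673  -0.1791  0.2117  1.648   0.6346 -0.6095 -1.3737]
 [ 0.6729 -0.1789  0.2115  1.6482  0.7451  0.3662 -1.7135]
 [ 0.6729 -0.1788  0.2115  1.6483 -0.13    0.6678 -0.5967]
 [ 0.6728 -0.1788  0.2113  1.6483 -0.4801  1.0116 -1.7182]
 [ 0.6729 -0.1787  0.2114  1.6484 -0.1071  0.0935 -1.4407]
 [ 0.6728 -0.1787  0.2113  1.6484  1.2126  0.5873 -1.1578]
 [ 0.6729 -0.1786  0.2113  1.6486  0.189   0.1874 -1.2096]]
[ 0.6729 -0.1789  0.2115  1.6483  0.3596  0.3412 -1.3532]
```

Request:
drive_tool --commands '[[[0.001,0,0.001,0,0,0,0.01],[0.001,0.006,0.001,0,0,0,0.01],[0.001,0.012,0.001,0,0,0,0.01],[0.001,0.016,0.001,0,0,0,0.01],[0.001,0.016,0.001,0,0,0,0.01]]]'

```text
time: 6.97
position: [0.6709, -0.1774, 0.193]
tool_rot: [-0.481, 0.479, 0.519, -0.519]
force: [-0.3, 0.3, -2.2]
grip_width: 0.0156
```

```bash
python3 - <<'E'
from h import *
L=settle(4);print(L.round(4)); chain(((.672,-.1775,.1945),1.649))
E
```

```text
[[ 0.6711 -0.1775  0.1937  1.6486 -1.238  -0.3394 -1.3142]
 [ 0.6714 -0.1776  0.1945  1.6485 -0.0271  0.4125 -0.4954]
 [ 0.6716 -0.1777  0.195   1.6484  0.0609  0.3423 -0.8257]
 [ 0.6718 -0.1778  0.1954  1.6485 -0.2215 -0.0781 -0.8386]]
t 7.17 p [ 0.6718 -0.1778  0.1954] yaw 1.6485 q [-0.36  0.51  0.55  1.61  0.   -0.43] g 0.0152
[0.0003, 0.0009, -0.0002] [0.0019, -0.0005, 0.0002] rows 0.0
```

Request:
drive_tool --commands '[[[0,0.004,0,0,0,0,0.01],[0,0.008,0,0,0,0,0.01],[0,0.012,0,0,0,0,0.01],[0,0.014,0,0,0,0,0.01],[0,0.014,0,0,0,0,0.01]]]'

```text
time: 7.58
position: [0.6718, -0.1777, 0.1815]
tool_rot: [-0.48, 0.481, 0.52, -0.518]
force: [-0.0, -0.1, -0.6]
grip_width: 0.0155
```

```bash
python3 - <<'E'
from h import *
L=settle(6);print(L[[0,3,5]].round(4)); chain(((.672,-.1775,.1814),1.649))
S=snap('side')
cv2.imwrite('pics/b4.png',cv2.resize(cv2.cvtColor(S['image'],4)[140:230,290:380],None,fx=6,fy=6))
E
```

```text
[[ 0.6718 -0.1777  0.1815  1.6485 -0.5649  0.1487  0.5405]
 [ 0.6718 -0.1777  0.1815  1.6485 -1.3855  0.6312  0.3608]
 [ 0.6718 -0.1777  0.1815  1.6485 -0.0959 -0.1258  1.4562]]
t 7.88 p [ 0.6718 -0.1777  0.1815] yaw 1.6485 q [-0.36  0.5   0.52  1.58  0.   -0.43] g 0.0154
[0.0002, 0.0001, -0.0002] [0.0018, -0.0005, 0.0004] rows 0.0
```

View pics/b4.png

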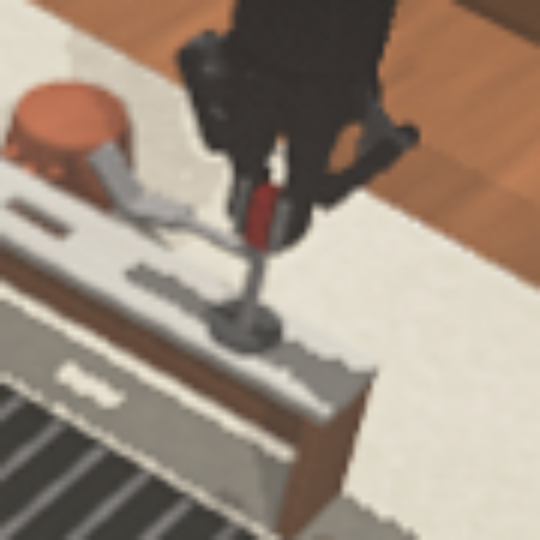

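Request:
drive_tool --commands '[[[0,0,0,0,-0.11,0,0.01],[0,0,0,0,-0.22,0,0.01],[0,0,0,0,-0.33,0,0.01],[0,0,0,0,-0.44,0,0.01],[0,0,0,0,-0.54,0,0.01]]]'

```text
time: 8.35
position: [0.6718, -0.1773, 0.1815]
tool_rot: [-0.322, 0.323, 0.63, -0.629]
force: [-0.7, 1.1, 1.0]
grip_width: 0.0153
```

Request:
drive_tool --commands '[[[0,0,0,0,-0.11,0,0.01],[0,0,0,0,-0.22,0,0.01],[0,0,0,0,-0.33,0,0.01],[0,0,0,0,-0.44,0,0.01],[0,0,0,0,-0.54,0,0.01]]]'

```text
time: 8.77
position: [0.6715, -0.1769, 0.1815]
tool_rot: [-0.141, 0.141, 0.694, -0.692]
force: [-0.2, 0.6, 0.1]
grip_width: 0.0151
```

```bash
python3 - <<'E'
from h import *
L=settle(4);print(L[[0,3]].round(4)); chain(((.6718,-.1777,.1815),3.22))
E
```

```text
[[ 0.6716 -0.177   0.1815  2.7421 -0.537   0.6658  0.4171]
 [ 0.6717 -0.1772  0.1815  2.7315 -0.948   0.9661  0.2549]]
t 8.97 p [ 0.6717 -0.1772  0.1815] yaw 2.7315 q [-0.36  0.5   0.52  1.58  0.   -1.52] g 0.0156
[-0.0003, -0.0, 0.0004] [0.0018, -0.4885, -0.0012] rows 3.9
```

Request:
drive_tool --commands '[[[0,0,0,0,-0.12,0,0.01],[0,0,0,0,-0.24,0,0.01],[0,0,0,0,-0.36,0,0.01],[0,0,0,0,-0.46,0,0.01],[0,0,0,0,-0.489,0,0.01]]]'

```text
time: 9.38
position: [0.6715, -0.1771, 0.1815]
tool_rot: [0.029, -0.028, 0.707, -0.706]
force: [-1.2, 0.6, 1.0]
grip_width: 0.0152
```

Request:
drive_tool --commands '[[[0,0,0,0,0,0,0.01],[0,0,0,0,0,0,0.01]]]'

```text
time: 9.55
position: [0.6716, -0.1771, 0.1815]
tool_rot: [0.028, -0.027, 0.707, -0.706]
force: [-0.2, 0.3, 0.4]
grip_width: 0.0156
```

```bash
python3 - <<'E'
from h import *
L=settle(3);print(L[[0,2]].round(4)); chain(((.6718,-.1777,.1815),3.22))
S=snap('side');T=snap('top')
cv2.imwrite('pics/b5.png',np.vstack([cv2.resize(cv2.cvtColor(s['image'],4)[y:y+85,x:x+110],None,fx=3.5,fy=3.5) for s,x,y in((T,250,80),(S,270,140))]))
E
```

```text
[[ 0.6715 -0.1771  0.1815 -3.0629 -1.057   0.1535  0.7405]
 [ 0.6715 -0.1771  0.1815 -3.0622 -0.8494  0.6338  1.0774]]
t 9.7 p [ 0.6715 -0.1771  0.1815] yaw -3.0622 q [-0.36  0.5   0.52  1.58  0.   -2.01] g 0.0151
[-0.0002, -0.0, 0.0006] [0.0017, 0.0009, -0.0011] rows 0.0
```

View pics/b5.png

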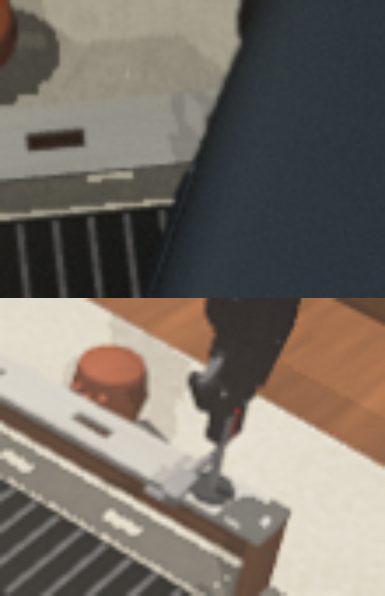

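Request:
drive_tool --commands '[[[0,0,0,0,0,0,0.02],[0,0,0,0,0,0,0.03],[0,0,0,0,0,0,0.05],[0,0,0,0,0,0,0.05],[0,-0.015,0,0,0,0,0.05]]]'

```text
time: 10.22
position: [0.67, -0.1766, 0.1926]
tool_rot: [0.026, -0.03, 0.708, -0.705]
force: [-0.3, 0.3, -0.7]
grip_width: 0.0504
```

Request:
drive_tool --commands '[[[0,-0.03,0,0,0,0,0.05],[0,-0.06,0,0,0,0,0.05],[0,-0.09,0,0,0,0,0.05],[0,-0.09,0,0,0,0,0.05]]]'

```text
time: 10.55
position: [0.6722, -0.1777, 0.291]
tool_rot: [-0.03, 0.026, -0.706, 0.707]
force: [-0.1, -0.1, 2.6]
grip_width: 0.0504
```

```bash
python3 - <<'E'
from h import *
print(settle(2)[-1].round(3))
chain(((.614,-.02,.265),2.7),((.556,.14,.265),2.2),((.436,.291,.26),1.759))
S=snap('side');T=snap('top')
cv2.imwrite('pics/b6.png',np.vstack([cv2.resize(cv2.cvtColor(s['image'],4)[y:y+85,x:x+110],None,fx=3.5,fy=3.5) for s,x,y in((T,250,80),(S,270,140))]))
E
```

```text
[ 0.671 -0.177  0.285 -3.062  0.891  1.062 -0.697]
t 10.65 p [ 0.6715 -0.1774  0.2854] yaw -3.062 q [-0.36  0.57  0.82  1.82  0.   -2.01] g 0.0499
[0.0448, 0.0207, -0.1614] [0.0021, 0.5212, 0.0005] rows 4.2
[0.1208, -0.0, -0.1199] [0.0, 0.5, 0.0] rows 4.1
[0.1927, 0.005, 0.0082] [0.0, 0.441, 0.0] rows 4.6
```

View pics/b6.png

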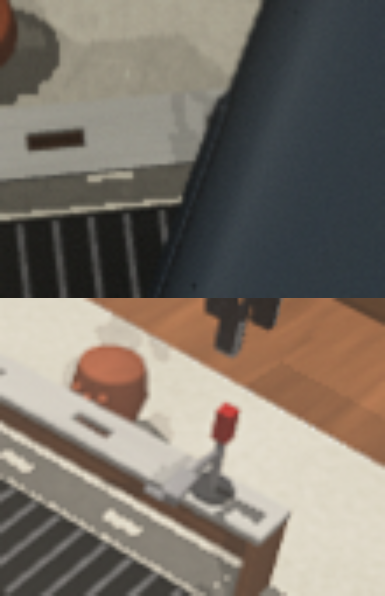

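Request:
drive_tool --commands '[[[0.011,0,-0.04,0,0.12,0,0.06],[0.022,0,-0.08,0,0.24,0,0.06],[0.033,0,-0.12,0,0.36,0,0.06],[0.045,0,-0.161,0,0.48,0,0.06],[0.045,0,-0.161,0,0.521,0,0.06]]]'

```text
time: 11.17
position: [0.6087, -0.0128, 0.2807]
tool_rot: [-0.159, 0.149, 0.692, -0.688]
force: [0.9, -0.7, 0.3]
grip_width: 0.0601
```

Request:
drive_tool --commands '[[[0.03,0,-0.03,0,0.12,0,0.06],[0.06,0,-0.06,0,0.24,0,0.06],[0.09,0,-0.09,0,0.36,0,0.06],[0.12,0,-0.12,0,0.48,0,0.06],[0.12,0,-0.12,0,0.5,0,0.06]]]'

```text
time: 11.58
position: [0.548, 0.1511, 0.281]
tool_rot: [-0.327, 0.313, 0.631, -0.63]
force: [0.8, -1.0, 1.0]
grip_width: 0.06
```

```bash
python3 - <<'E'
from h import *
chain(((.436,.291,.265),1.759),((.436,.2909,.17),1.759))
E
```

```text
t 11.58 p [0.548  0.1511 0.281 ] yaw 2.202 q [ 0.14  0.19  0.32  1.72  0.01 -0.49] g 0.06
[0.1787, 0.0195, 0.0077] [-0.0119, 0.4431, 0.0174] rows 4.3
[-0.0001, 0.095, 0.0] [0.0, 0.0, 0.0] rows 2.3
```

Request:
drive_tool --commands '[[[0.04,0,0.001,0,0.12,0,0.06],[0.08,0,0.003,0,0.24,0,0.06],[0.12,0.01,0.004,0,0.35,0,0.06],[0.16,0.02,0.006,-0.01,0.43,0.01,0.06],[0.179,0.02,0.008,-0.012,0.443,0.017,0.06]]]'

```text
time: 12.0
position: [0.431, 0.2929, 0.2604]
tool_rot: [0.452, -0.449, -0.543, 0.547]
force: [0.1, 0.4, -0.7]
grip_width: 0.0602
```

Request:
drive_tool --commands '[[[0,0,0,0,0,0,0.06],[0,0,0,0,0,0,0.06]]]'

```text
time: 12.17
position: [0.4286, 0.2933, 0.2577]
tool_rot: [0.452, -0.448, -0.542, 0.549]
force: [0.0, -0.7, -0.7]
grip_width: 0.0598
```

```bash
python3 - <<'E'
from h import *
chain(((.436,.2909,.17),1.759))
E
```

```text
t 12.17 p [0.4286 0.2933 0.2577] yaw 1.7625 q [0.47 0.05 0.12 1.65 0.   0.28] g 0.0598
[-0.0037, 0.0876, -0.0078] [-0.0118, 0.0035, -0.0016] rows 2.1
```

Request:
drive_tool --commands '[[[-0.004,0.03,-0.008,-0.01,0.003,0,0.06],[-0.004,0.06,-0.008,-0.01,0.003,0,0.06],[-0.004,0.085,-0.008,-0.01,0.003,0,0.06],[-0.004,0.085,-0.008,-0.01,0.003,0,0.06],[-0.004,0.085,-0.008,-0.01,0.003,0,0.06]]]'

```text
time: 12.58
position: [0.4354, 0.2887, 0.1702]
tool_rot: [0.452, -0.45, -0.542, 0.547]
force: [0.1, 0.2, -0.7]
grip_width: 0.0601
```

```bash
python3 - <<'E'
from h import *
print(settle(5)[:,:4].round(4))
chain(((.436,.2908,.125),1.759))
S=snap('side');T=snap('top')
print(blobs(redmask(S),160,120,215,180,3))
print(blobs(redmask(T),120,165,170,250))
cv2.imwrite('pics/d1.png',cv2.resize(cv2.cvtColor(S['image'],4)[100:180,140:220],None,fx=6,fy=6))
E
```

```text
[[0.4368 0.2896 0.1726 1.7579]
 [0.4376 0.2902 0.1741 1.7582]
 [0.4379 0.2907 0.1749 1.7585]
 [0.438  0.2909 0.1752 1.7588]
 [0.4379 0.291  0.1752 1.759 ]]
t 12.83 p [0.4379 0.291  0.1752] yaw 1.759 q [ 0.46  0.04 -0.05  1.47 -0.    0.27] g 0.06
[0.0001, 0.0502, 0.002] [0.0026, 0.0, -0.0004] rows 1.2
[(array([183.75, 150.5 ]), [183, 149, 3, 4, 4]), (array([170.36363636, 160.18181818]), [168, 159, 6, 3, 11])]
[(array([142.62162162, 235.08108108]), [140, 232, 6, 7, 37])]
```

View pics/d1.png

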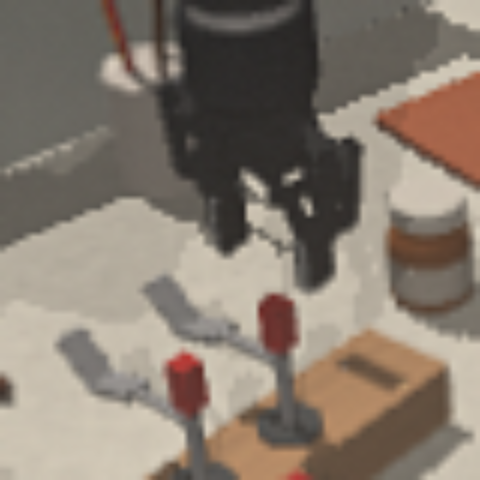

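Head sits under the open jaws as before. Descend and grasp.

Request:
drive_tool --commands '[[[0,0.02,0.002,0,0,0,0.06],[0,0.035,0.002,0,0,0,0.06],[0,0.05,0.002,0,0,0,0.06],[0,0.05,0.002,0,0,0,0.05],[0,0.05,0.002,0,0,0,0.03]]]'

```text
time: 13.35
position: [0.4351, 0.2905, 0.1244]
tool_rot: [0.45, -0.451, -0.545, 0.545]
force: [0.9, 0.8, 0.5]
grip_width: 0.0393
```

Request:
drive_tool --commands '[[[0,0,0,0,0,0,0.01],[0,0,0,0,0,0,0.01],[0,0,0,0,0,0,0.01],[0,0,0,0,0,0,0.01],[0,0,0,0,0,0,0.01]]]'

```text
time: 13.77
position: [0.4361, 0.291, 0.1261]
tool_rot: [-0.45, 0.452, 0.546, -0.544]
force: [0.7, -0.4, 5.8]
grip_width: 0.0153
```

```bash
python3 - <<'E'
from h import *
print(settle(3).round(4))
chain(((.436,.2908,.265),1.759),((.511,.18,.265),1.759),((.586,.07,.265),1.7),((.6614,-.0374,.265),1.649))
E
```

```text
[[ 0.4361  0.291   0.1261  1.7596 -0.3374 -0.4023  5.9305]
 [ 0.4361  0.291   0.1261  1.7596 -0.4433 -0.2297  5.1231]
 [ 0.4361  0.291   0.1261  1.7596  0.1254 -0.6061  6.4681]]
t 13.92 p [0.4361 0.291  0.1261] yaw 1.7596 q [ 0.46  0.05 -0.14  1.38 -0.    0.27] g 0.0154
[-0.0002, -0.1389, -0.0004] [0.0034, 0.0006, -0.0003] rows 3.3
[-0.1229, 0.0, -0.0529] [0.0, 0.0, 0.0] rows 3.2
[-0.1221, 0.0, -0.0531] [0.0, 0.059, 0.0] rows 3.2
[-0.1162, 0.0, -0.0609] [0.0, 0.051, 0.0] rows 3.1
```

Request:
drive_tool --commands '[[[0,-0.03,0,0,0,0,0.01],[0,-0.07,0,0,0,0,0.01],[0,-0.11,0,0,0,0,0.01],[0,-0.135,0,0,0,0,0.01],[-0.01,-0.135,-0.005,0,0,0,0.01]]]'

```text
time: 14.33
position: [0.444, 0.2842, 0.2683]
tool_rot: [-0.448, 0.452, 0.55, -0.541]
force: [-0.0, -0.0, -0.3]
grip_width: 0.0154
```

Request:
drive_tool --commands '[[[-0.035,0,-0.016,0,0,0,0.01],[-0.07,0,-0.032,0,0,0,0.01],[-0.105,0,-0.047,0,0,0,0.01],[-0.14,0,-0.063,0,0,0,0.01],[-0.17,0,-0.076,0,0,0,0.01]]]'

```text
time: 14.75
position: [0.5515, 0.1293, 0.2668]
tool_rot: [-0.449, 0.452, 0.549, -0.541]
force: [0.3, 0.9, -1.6]
grip_width: 0.0153
```

```bash
python3 - <<'E'
from h import *
chain(((.6614,-.0374,.265),1.649))
E
```

```text
t 14.75 p [0.5515 0.1293 0.2668] yaw 1.761 q [ 0.11  0.15  0.25  1.66  0.   -0.08] g 0.0153
[-0.1845, 0.0021, -0.0764] [0.0115, 0.1119, 0.0042] rows 4.8
```

Request:
drive_tool --commands '[[[-0.038,0,-0.015,0,0.03,0,0.01],[-0.076,0,-0.031,0.01,0.06,0,0.01],[-0.114,0,-0.047,0.01,0.09,0,0.01],[-0.15,0,-0.062,0.01,0.11,0,0.01],[-0.175,0,-0.073,0.01,0.112,0,0.01]]]'

```text
time: 15.17
position: [0.6572, -0.0327, 0.2642]
tool_rot: [-0.482, 0.48, 0.519, -0.518]
force: [0.7, 0.6, -1.4]
grip_width: 0.0156
```

```bash
python3 - <<'E'
from h import *
print(settle(5)[-1].round(4))
chain(((.6612,-.0374,.2114),1.649))
E
```

```text
[ 0.6557 -0.0286  0.2654  1.6486 -0.1689  0.5608 -1.8543]
t 15.42 p [ 0.6557 -0.0286  0.2654] yaw 1.6486 q [-0.15  0.42  0.58  1.73  0.01 -0.23] g 0.0153
[-0.0095, 0.054, -0.0049] [-0.0017, -0.0004, 0.0056] rows 1.3
```

Request:
drive_tool --commands '[[[-0.009,0,-0.005,0,0,0.006,0.01],[-0.009,0.025,-0.005,0,0,0.006,0.01],[-0.009,0.045,-0.005,0,0,0.006,0.01],[-0.009,0.054,-0.005,0,0,0.006,0.01],[-0.009,0.054,-0.005,0,0,0.006,0.01]]]'

```text
time: 15.83
position: [0.6594, -0.0359, 0.208]
tool_rot: [0.482, -0.478, -0.518, 0.521]
force: [-0.7, 0.8, -1.2]
grip_width: 0.0152
```

```bash
python3 - <<'E'
from h import *
print(settle(6)[-2:].round(4))
chain(((.6612,-.0374,.1941),1.649))
S=snap('side');p,r,o=pose()
x0,y0=260,130
im=cv2.resize(cv2.cvtColor(S['image'],4)[y0:y0+90,x0:x0+80],None,fx=6,fy=6)
ez=np.array([0,0,1.]); ax=r.as_matrix()[:,0]
og=p-.0811*ez
pts=[og, og-.0195*ez+.019*ax,og-.0195*ez-.019*ax,og-.0195*ez]
th=.0783; ey=np.array([-np.sin(th),np.cos(th),0]);ex=np.array([np.cos(th),np.sin(th),0]);c=np.array([.6612,-.0374,.1])
pts+= [c+a*.022*ey+b*.007*ex for a,b in((1,1),(1,-1),(-1,-1),(-1,1))]
for i,u in enumerate(proj(S,np.array(pts))):
    q=((u-[x0,y0]+.5)*6).astype(int); cv2.circle(im,tuple(int(v) for v in q),3,(0,255,255) if i<4 else (255,0,255),-1)
cv2.imwrite('pics/d2.png',im)
E
```

```text
[[ 0.6621 -0.0369  0.2136  1.649   0.1109  0.2496 -0.5925]
 [ 0.6621 -0.0369  0.2135  1.6489 -0.1692 -0.8926 -0.1581]]
t 16.13 p [ 0.6621 -0.0369  0.2135] yaw 1.6489 q [-0.16  0.42  0.46  1.62 -0.   -0.23] g 0.0157
[-0.0004, 0.0194, 0.0009] [0.0016, -0.0001, -0.0013] rows 0.5
```

View pics/d2.png

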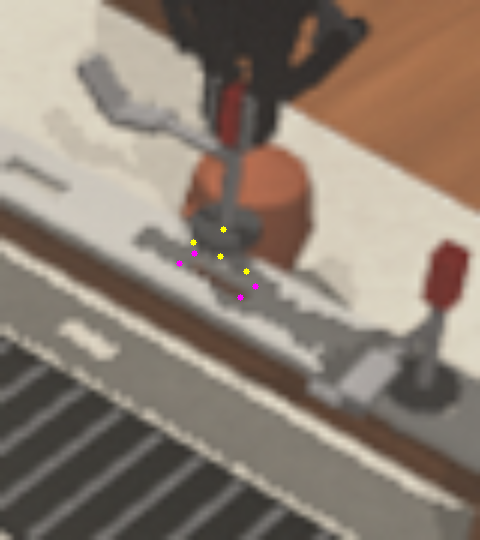

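Request:
drive_tool --commands '[[[0,0.003,0.001,0,0,0,0.01],[0,0.008,0.001,0,0,0,0.01],[0,0.013,0.001,0,0,0,0.01],[0,0.018,0.001,0,0,0,0.01],[0,0.018,0.001,0,0,0,0.01]]]'

```text
time: 16.6
position: [0.6601, -0.037, 0.1929]
tool_rot: [0.481, -0.48, -0.518, 0.52]
force: [-0.4, 0.6, -1.3]
grip_width: 0.0153
```

```bash
python3 - <<'E'
from h import *
print(settle(4)[-2:].round(4))
chain(((.6612,-.0374,.1812),1.649))
E
```

```text
[[ 0.6608 -0.0371  0.1947  1.6488 -0.037   1.167  -1.9118]
 [ 0.661  -0.0371  0.1951  1.6488  1.4922 -0.1493 -1.5208]]
t 16.8 p [ 0.661  -0.0371  0.1951] yaw 1.6488 q [-0.16  0.41  0.42  1.58 -0.   -0.23] g 0.0154
[-0.0003, 0.0139, -0.0002] [0.0011, -0.0002, -0.0012] rows 0.3
```

Request:
drive_tool --commands '[[[0,0.004,0,0,0,0,0.01],[0,0.008,0,0,0,0,0.01],[0,0.012,0,0,0,0,0.01],[0,0.014,0,0,0,0,0.01],[0,0.014,0,0,0,0,0.01]]]'

```text
time: 17.22
position: [0.661, -0.0371, 0.1813]
tool_rot: [-0.479, 0.481, 0.519, -0.519]
force: [-0.3, 0.3, 0.1]
grip_width: 0.0154
```

```bash
python3 - <<'E'
from h import *
print(settle(4)[-2:].round(4))
chain(((.6612,-.0374,.1812),3.22))
E
```

```text
[[ 0.661  -0.0371  0.1812  1.6487 -0.105   0.5304 -0.0991]
 [ 0.661  -0.0371  0.1812  1.6487 -0.6235  1.1647  0.2423]]
t 17.42 p [ 0.661  -0.0371  0.1812] yaw 1.6487 q [-0.16  0.41  0.39  1.55 -0.   -0.23] g 0.0157
[-0.0003, 0.0, -0.0002] [-0.0001, -1.5713, -0.0018] rows 12.6
```

Request:
drive_tool --commands '[[[0,0,0,0,-0.11,0,0.01],[0,0,0,0,-0.22,0,0.01],[0,0,0,0,-0.33,0,0.01],[0,0,0,0,-0.44,0,0.01],[0,0,0,0,-0.54,0,0.01]]]'

```text
time: 17.83
position: [0.661, -0.0367, 0.1812]
tool_rot: [-0.322, 0.323, 0.629, -0.629]
force: [0.2, 0.4, 0.4]
grip_width: 0.0155
```

Request:
drive_tool --commands '[[[0,0,0,0,-0.11,0,0.01],[0,0,0,0,-0.22,0,0.01],[0,0,0,0,-0.33,0,0.01],[0,0,0,0,-0.44,0,0.01],[0,0,0,0,-0.54,0,0.01]]]'

```text
time: 18.25
position: [0.6607, -0.0363, 0.1812]
tool_rot: [-0.141, 0.141, 0.693, -0.693]
force: [-0.4, 0.2, -0.0]
grip_width: 0.0154
```

```bash
python3 - <<'E'
from h import *
print(settle(3)[-2:].round(4))
chain(((.661,-.0371,.1812),3.22))
E
```

```text
[[ 0.6609 -0.0365  0.1812  2.7342 -0.5402  0.5858 -0.0062]
 [ 0.6609 -0.0365  0.1812  2.7319 -0.8754  1.3064 -1.2468]]
t 18.4 p [ 0.6609 -0.0365  0.1812] yaw 2.7319 q [-0.16  0.41  0.39  1.55  0.   -1.32] g 0.0151
[-0.0003, 0.0, 0.0005] [0.0003, -0.4881, -0.001] rows 3.9
```

Request:
drive_tool --commands '[[[0,0,0,0,-0.12,0,0.01],[0,0,0,0,-0.24,0,0.01],[0,0,0,0,-0.36,0,0.01],[0,0,0,0,-0.46,0,0.01],[0,0,0,0,-0.488,0,0.01]]]'

```text
time: 18.82
position: [0.6608, -0.0364, 0.1812]
tool_rot: [0.028, -0.028, 0.707, -0.706]
force: [-0.2, 0.8, -0.3]
grip_width: 0.0152
```

```bash
python3 - <<'E'
from h import *
print(settle(4)[-2:].round(4))
chain(((.661,-.0371,.1812),3.22))
E
```

```text
[[ 0.6609 -0.0365  0.1812 -3.0658 -0.615   0.3165  0.6342]
 [ 0.6609 -0.0365  0.1812 -3.0654 -1.51   -0.0863  0.9445]]
t 19.02 p [ 0.6609 -0.0365  0.1812] yaw -3.0654 q [-0.16  0.41  0.39  1.55  0.   -1.8 ] g 0.0154
[-0.0001, 0.0, 0.0006] [0.0, -0.0023, -0.0009] rows 0.0
```

Request:
drive_tool --commands '[[[0,0,0,0,0,0,0.02],[0,0,0,0,0,0,0.03],[0,0,0,0,0,0,0.05],[0,0,0,0,0,0,0.05],[0,-0.015,0,0,0,0,0.05]]]'

```text
time: 19.43
position: [0.6592, -0.0363, 0.1925]
tool_rot: [0.025, -0.029, 0.707, -0.706]
force: [-0.1, 0.0, -1.1]
grip_width: 0.0499
```

Request:
drive_tool --commands '[[[0,-0.03,0,0,0,0,0.05],[0,-0.06,0,0,0,0,0.05],[0,-0.08,0,0,0,0,0.05],[0,-0.08,0,0,0,0,0.05]]]'

```text
time: 19.77
position: [0.6615, -0.0367, 0.2791]
tool_rot: [-0.028, 0.025, -0.706, 0.707]
force: [-0.2, -0.1, 1.6]
grip_width: 0.0503
```

```bash
python3 - <<'E'
from h import *
print(settle(2)[-1].round(3))
chain(((.562,.07,.265),2.7),((.462,.175,.265),2.2),((.3625,.2770,.26),1.759))
S=snap('side')
cv2.imwrite('pics/d3.png',cv2.resize(cv2.cvtColor(S['image'],4)[130:230,250:370],None,fx=5,fy=5))
E
```

```text
[ 0.66  -0.037  0.274 -3.066  0.72  -0.057  0.145]
t 19.87 p [ 0.6604 -0.0365  0.274 ] yaw -3.0661 q [-0.16  0.44  0.62  1.75  0.   -1.8 ] g 0.0499
[0.0901, 0.0093, -0.1136] [0.0001, 0.517, 0.0024] rows 4.1
[0.1353, -0.0, -0.0522] [0.0, 0.5, 0.0] rows 4.0
[0.141, 0.005, 0.0204] [0.0, 0.441, 0.0] rows 3.5
```

View pics/d3.png

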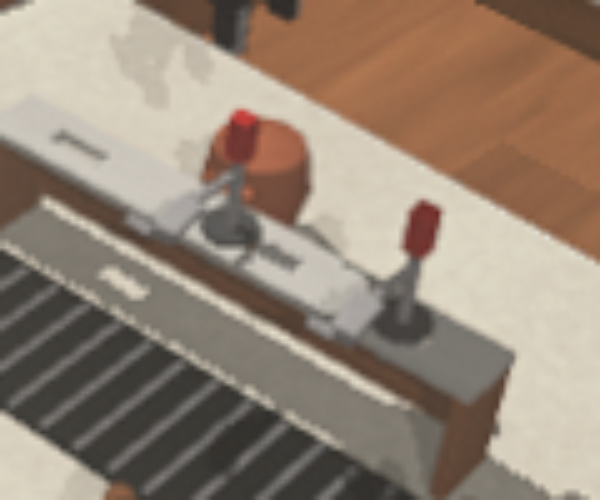

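Both hooks stand turned (heads at about (298,155) and (334,176) in the side image). On to the third hook.

Request:
drive_tool --commands '[[[0.022,0,-0.028,0,0.12,0,0.06],[0.045,0,-0.056,0,0.24,0,0.06],[0.068,0,-0.084,0,0.36,0,0.06],[0.09,0,-0.113,0,0.48,0,0.06],[0.09,0,-0.113,0,0.517,0,0.06]]]'

```text
time: 20.33
position: [0.5558, 0.074, 0.2706]
tool_rot: [-0.16, 0.15, 0.69, -0.69]
force: [0.5, -0.5, -0.6]
grip_width: 0.0598
```

Request:
drive_tool --commands '[[[0.034,0,-0.013,0,0.12,0,0.06],[0.068,0,-0.026,0,0.24,0,0.06],[0.1,0,-0.039,0,0.36,0,0.06],[0.135,0,-0.052,0,0.48,0,0.06],[0.135,0,-0.052,0,0.5,0,0.06]]]'

```text
time: 20.75
position: [0.4509, 0.1822, 0.2709]
tool_rot: [0.327, -0.313, -0.629, 0.632]
force: [0.1, 0.2, -0.0]
grip_width: 0.06
```

```bash
python3 - <<'E'
from h import *
print(settle(2)[-1].round(3))
chain(((.3625,.2770,.24),1.759))
E
```

```text
[ 0.455  0.179  0.271  2.204 -0.113  0.451  0.093]
t 20.85 p [0.4546 0.1794 0.2708] yaw 2.2038 q [ 0.23 -0.02  0.07  1.68  0.01 -0.4 ] g 0.06
[0.1328, 0.0325, 0.0161] [-0.0133, 0.4448, 0.009] rows 3.6
```

Request:
drive_tool --commands '[[[0.035,0.005,0.004,0,0.12,0,0.06],[0.07,0.015,0.008,0,0.24,0,0.06],[0.1,0.025,0.012,-0.01,0.35,0,0.06],[0.13,0.032,0.016,-0.013,0.44,0.009,0.06],[0.133,0.032,0.016,-0.013,0.445,0.009,0.06]]]'

```text
time: 21.27
position: [0.3592, 0.2785, 0.2376]
tool_rot: [0.452, -0.449, -0.543, 0.547]
force: [0.7, -0.7, 0.6]
grip_width: 0.0599
```

```bash
python3 - <<'E'
from h import *
print(settle(4)[-1].round(3))
chain(((.3625,.2770,.17),1.759))
S=snap('side'); print(blobs(redmask(S),150,120,215,180,3))
T=snap('top'); print(blobs(redmask(T),125,165,170,250,3))
E
```

```text
[0.364 0.276 0.24  1.759 0.269 0.334 0.164]
t 21.47 p [0.3635 0.2764 0.24  ] yaw 1.7589 q [ 0.5  -0.13 -0.09  1.61 -0.    0.32] g 0.0601
[0.0009, 0.07, 0.0008] [-0.0006, -0.0001, -0.0011] rows 1.7
[(array([170.1, 160.1]), [168, 159, 5, 3, 10])]
[]
```

Head unmoved; descend fully and close.

Request:
drive_tool --commands '[[[0.001,0.02,0.001,0,0,0,0.06],[0.001,0.045,0.001,0,0,0,0.06],[0.001,0.07,0.001,0,0,0,0.06],[0.001,0.07,0.001,0,0,0,0.06],[0.001,0.07,0.001,0,0,0,0.06]]]'

```text
time: 21.98
position: [0.3623, 0.2757, 0.1693]
tool_rot: [0.452, -0.451, -0.543, 0.545]
force: [-0.1, -0.0, 0.8]
grip_width: 0.0596
```

```bash
python3 - <<'E'
from h import *
print(settle(4)[-1].round(3))
chain(((.3626,.2771,.125),1.759))
E
```

```text
[0.364 0.277 0.173 1.757 0.966 0.522 0.912]
t 22.18 p [0.3642 0.2775 0.1728] yaw 1.7568 q [ 0.5  -0.14 -0.23  1.47 -0.    0.32] g 0.0601
[-0.0001, 0.0478, 0.0018] [0.0038, -0.0022, 0.0007] rows 1.1
```

Request:
drive_tool --commands '[[[0,0.02,0.002,0,-0.002,0,0.06],[0,0.035,0.002,0,-0.002,0,0.06],[0,0.047,0.002,0,-0.002,0,0.06],[0,0.047,0.002,0,-0.002,0,0.05],[0,0.047,0.002,0,-0.002,0,0.03]]]'

```text
time: 22.6
position: [0.3623, 0.2772, 0.126]
tool_rot: [-0.45, 0.451, 0.546, -0.544]
force: [-0.9, 0.3, 0.3]
grip_width: 0.0391
```

Request:
drive_tool --commands '[[[0,0,0,0,0,0,0.01],[0,0,0,0,0,0,0.01],[0,0,0,0,0,0,0.01],[0,0,0,0,0,0,0.01],[0,0,0,0,0,0,0.01]]]'

```text
time: 23.02
position: [0.3631, 0.2776, 0.1273]
tool_rot: [-0.45, 0.452, 0.547, -0.543]
force: [-1.0, 0.6, 4.6]
grip_width: 0.0151
```

```bash
python3 - <<'E'
from h import *
print(settle(3)[-2:].round(4))
chain(((.363,.277,.265),1.759),((.650,.1016,.265),1.649))
E
```

```text
[[ 0.3631  0.2776  0.1273  1.7589  0.2822 -0.4435  5.9192]
 [ 0.3631  0.2776  0.1273  1.7589 -0.0203 -0.6391  5.106 ]]
t 23.17 p [0.3631 0.2776 0.1273] yaw 1.7589 q [ 0.51 -0.13 -0.31  1.38 -0.    0.32] g 0.015
[-0.0004, -0.1377, -0.0006] [0.0059, -0.0001, 0.0013] rows 3.3
[-0.226, 0.0, -0.2491] [0.0, 0.11, 0.0] rows 8.1
```

Request:
drive_tool --commands '[[[0,-0.03,0,0,0,0,0.01],[0,-0.07,0,0,0,0,0.01],[0,-0.11,0,0,0,0,0.01],[0,-0.137,0,0,0,0,0.01],[-0.01,-0.137,-0.01,0,0,0,0.01]]]'

```text
time: 23.58
position: [0.3751, 0.2714, 0.2714]
tool_rot: [-0.448, 0.452, 0.551, -0.54]
force: [0.6, 0.5, -0.1]
grip_width: 0.0151
```

Request:
drive_tool --commands '[[[-0.024,0,-0.026,0,0,0,0.01],[-0.048,0,-0.053,0,0,0,0.01],[-0.072,0,-0.079,0,0,0,0.01],[-0.096,0,-0.106,0,0,0,0.01],[-0.11,0,-0.121,0,0,0,0.01]]]'

```text
time: 24.0
position: [0.5172, 0.184, 0.2711]
tool_rot: [-0.449, 0.453, 0.55, -0.54]
force: [0.1, -0.3, -0.9]
grip_width: 0.015
```

```bash
python3 - <<'E'
from h import *
chain(((.650,.1016,.255),1.649))
E
```

```text
t 24.0 p [0.5172 0.184  0.2711] yaw 1.7591 q [0.22 0.1  0.2  1.66 0.   0.03] g 0.015
[-0.1059, 0.0173, -0.1148] [0.0146, 0.1101, 0.0053] rows 3.8
```

Request:
drive_tool --commands '[[[-0.026,0,-0.028,0,0.03,0,0.01],[-0.052,0.005,-0.056,0.01,0.06,0,0.01],[-0.078,0.01,-0.085,0.015,0.09,0,0.01],[-0.106,0.017,-0.115,0.015,0.11,0.005,0.01],[-0.106,0.017,-0.115,0.015,0.11,0.005,0.01]]]'

```text
time: 24.42
position: [0.6547, 0.0962, 0.2457]
tool_rot: [0.483, -0.48, -0.515, 0.521]
force: [-0.5, -0.4, -4.8]
grip_width: 0.0152
```

```bash
python3 - <<'E'
from h import *
print(settle(4)[-1].round(4))
chain(((.6502,.1016,.2114),1.649))
E
```

```text
[ 0.6496  0.1018  0.2546  1.6493 -0.358   1.3687 -1.1645]
t 24.62 p [0.6496 0.1018 0.2546] yaw 1.6493 q [ 0.05  0.42  0.55  1.7   0.   -0.03] g 0.015
[-0.0003, 0.0432, -0.0007] [-0.0024, 0.0003, 0.0008] rows 1.0
```

Request:
drive_tool --commands '[[[0,0.015,-0.001,0,0,0,0.01],[0,0.03,-0.001,0,0,0,0.01],[0,0.042,-0.001,0,0,0,0.01],[0,0.042,-0.001,0,0,0,0.01],[0,0.042,-0.001,0,0,0,0.01]]]'

```text
time: 25.03
position: [0.6491, 0.103, 0.2135]
tool_rot: [0.48, -0.479, -0.519, 0.52]
force: [0.3, -0.3, -0.8]
grip_width: 0.0153
```

```bash
python3 - <<'E'
from h import *
print(settle(6)[-2:].round(4))
chain(((.6502,.1018,.1955),1.649))
S=snap('side');p,r,o=pose()
x0,y0=220,110
im=cv2.resize(cv2.cvtColor(S['image'],4)[y0:y0+90,x0:x0+80],None,fx=6,fy=6)
ez=np.array([0,0,1.]); ax=r.as_matrix()[:,0]
og=p-.0823*ez
pts=[og, og-.0195*ez+.019*ax,og-.0195*ez-.019*ax,og-.0195*ez]
th=.0783; ey=np.array([-np.sin(th),np.cos(th),0]);ex=np.array([np.cos(th),np.sin(th),0]);c=np.array([.6502,.1018,.1])
pts+= [c+a*.022*ey+b*.007*ex for a,b in((1,1),(1,-1),(-1,-1),(-1,1))]
for i,u in enumerate(proj(S,np.array(pts))):
    q=((u-[x0,y0]+.5)*6).astype(int); cv2.circle(im,tuple(int(v) for v in q),3,(0,255,255) if i<4 else (255,0,255),-1)
cv2.imwrite('pics/e2.png',im)
E
```

```text
[[ 0.6509  0.1022  0.2145  1.6496 -0.5317  0.3545  0.0594]
 [ 0.651   0.1021  0.2141  1.6495  0.3105  0.5674 -0.5169]]
t 25.33 p [0.651  0.1021 0.2141] yaw 1.6495 q [ 0.05  0.41  0.45  1.62  0.   -0.03] g 0.0155
[-0.0003, 0.0186, 0.0008] [0.0001, 0.0005, 0.0008] rows 0.4
```

View pics/e2.png

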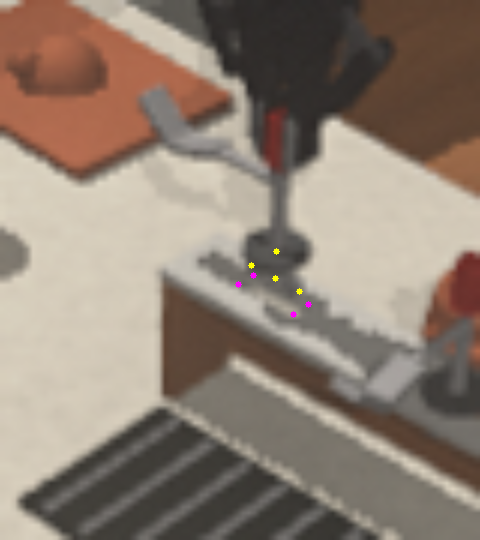

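Request:
drive_tool --commands '[[[0,0.003,0.001,0,0,0,0.01],[0,0.008,0.001,0,0,0,0.01],[0,0.013,0.001,0,0,0,0.01],[0,0.018,0.001,0,0,0,0.01],[0,0.018,0.001,0,0,0,0.01]]]'

```text
time: 25.8
position: [0.6496, 0.1019, 0.1936]
tool_rot: [0.481, -0.479, -0.519, 0.52]
force: [0.8, 0.2, -2.0]
grip_width: 0.0155
```

```bash
python3 - <<'E'
from h import *
print(settle(5)[-2:].round(4))
chain(((.6502,.1018,.1824),1.649))
E
```

```text
[[ 0.6498  0.1019  0.1956  1.6493 -0.0855  0.0546 -0.4586]
 [ 0.6498  0.1019  0.1958  1.6493  0.0028  1.313  -1.2467]]
t 26.05 p [0.6498 0.1019 0.1958] yaw 1.6493 q [ 0.05  0.4   0.41  1.58  0.   -0.03] g 0.0154
[-0.0002, 0.0134, -0.0004] [-0.0009, 0.0003, 0.0008] rows 0.3
```

Request:
drive_tool --commands '[[[0,0.004,0,0,0,0,0.01],[0,0.008,0,0,0,0,0.01],[0,0.012,0,0,0,0,0.01],[0,0.0135,0,0,0,0,0.01],[0,0.0135,0,0,0,0,0.01]]]'

```text
time: 26.47
position: [0.6497, 0.1019, 0.1825]
tool_rot: [-0.48, 0.48, 0.519, -0.519]
force: [-0.3, 0.1, -0.1]
grip_width: 0.0151
```

```bash
python3 - <<'E'
from h import *
print(settle(4)[-2:].round(4))
chain(((.6502,.1018,.1824),3.22))
E
```

```text
[[ 0.6497  0.1019  0.1825  1.6494 -1.3024 -1.0531  0.0973]
 [ 0.6497  0.1019  0.1825  1.6494 -0.3025  0.2104  0.7299]]
t 26.67 p [0.6497 0.1019 0.1825] yaw 1.6494 q [ 0.05  0.4   0.38  1.55  0.   -0.03] g 0.0154
[-0.0002, 0.0001, -0.0005] [-0.0001, -1.5706, 0.0012] rows 12.6
```

Request:
drive_tool --commands '[[[0,0,0,0,-0.11,0,0.01],[0,0,0,0,-0.22,0,0.01],[0,0,0,0,-0.33,0,0.01],[0,0,0,0,-0.44,0,0.01],[0,0,0,0,-0.54,0,0.01]]]'

```text
time: 27.08
position: [0.6501, 0.1019, 0.1825]
tool_rot: [-0.323, 0.322, 0.629, -0.629]
force: [0.7, -0.3, -0.4]
grip_width: 0.0152
```

Request:
drive_tool --commands '[[[0,0,0,0,-0.11,0,0.01],[0,0,0,0,-0.22,0,0.01],[0,0,0,0,-0.33,0,0.01],[0,0,0,0,-0.44,0,0.01],[0,0,0,0,-0.54,0,0.01]]]'

```text
time: 27.5
position: [0.6504, 0.1023, 0.1825]
tool_rot: [-0.141, 0.141, 0.693, -0.692]
force: [0.5, 1.5, -0.7]
grip_width: 0.0151
```

```bash
python3 - <<'E'
from h import *
print(settle(3)[-2:].round(4))
chain(((.6497,.1019,.1825),3.22))
E
```

```text
[[ 0.6503  0.1021  0.1825  2.7344  0.112  -0.1516  0.3401]
 [ 0.6502  0.102   0.1825  2.7322  0.6281  0.6159 -0.063 ]]
t 27.65 p [0.6502 0.102  0.1825] yaw 2.7322 q [ 0.05  0.4   0.38  1.55  0.   -1.11] g 0.0151
[0.0005, -0.0, 0.0003] [0.001, -0.4878, -0.0001] rows 3.9
```

Request:
drive_tool --commands '[[[0,0,0,0,-0.12,0,0.01],[0,0,0,0,-0.24,0,0.01],[0,0,0,0,-0.36,0,0.01],[0,0,0,0,-0.46,0,0.01],[0,0,0,0,-0.488,0,0.01]]]'

```text
time: 28.07
position: [0.6502, 0.1024, 0.1825]
tool_rot: [0.028, -0.028, 0.707, -0.706]
force: [0.3, 0.9, -0.6]
grip_width: 0.0154
```

```bash
python3 - <<'E'
from h import *
print(settle(4)[-2:].round(4))
E
```

```text
[[ 0.6502  0.1023  0.1825 -3.0655 -0.4311  0.8783 -0.3881]
 [ 0.6502  0.1023  0.1825 -3.0651  0.341   0.5734  0.156 ]]
```

Request:
drive_tool --commands '[[[0,0,0,0,0,0,0.02],[0,0,0,0,0,0,0.03],[0,0,0,0,0,0,0.05],[0,0,0,0,0,0,0.05],[0,-0.015,0,0,0,0,0.05]]]'

```text
time: 28.68
position: [0.6484, 0.102, 0.1937]
tool_rot: [0.025, -0.029, 0.707, -0.706]
force: [-0.1, 1.0, -1.4]
grip_width: 0.0501
```

Request:
drive_tool --commands '[[[0,-0.03,0,0,0,0,0.05],[0,-0.06,0,0,0,0,0.05],[0,-0.08,0,0,0,0,0.05],[0,-0.08,0,0,0,0,0.05]]]'

```text
time: 29.02
position: [0.6508, 0.1019, 0.2802]
tool_rot: [0.028, -0.026, 0.707, -0.706]
force: [0.2, -0.7, 0.7]
grip_width: 0.05
```

```bash
python3 - <<'E'
from h import *
print(settle(2)[-1].round(3))
chain(((.52,.24,.27),3.22))
E
```

```text
[ 0.65   0.102  0.275 -3.066  0.268 -0.238 -0.73 ]
t 29.12 p [0.6497 0.1019 0.2752] yaw -3.0659 q [ 0.05  0.43  0.61  1.75  0.   -1.59] g 0.05
[0.1189, 0.0058, -0.1475] [0.0011, -0.0027, 0.0033] rows 4.5
```

Request:
drive_tool --commands '[[[0.03,0,-0.037,0,0,0,0.05],[0.06,0,-0.074,0,0,0,0.05],[0.09,0,-0.11,0,0,0,0.05],[0.119,0,-0.147,0,0,0,0.05],[0.119,0,-0.147,0,0,0,0.05]]]'

```text
time: 29.53
position: [0.516, 0.2419, 0.2739]
tool_rot: [0.025, -0.031, 0.707, -0.706]
force: [-0.0, -0.4, 0.6]
grip_width: 0.0497
```

```bash
python3 - <<'E'
from h import *
print(settle(2)[-1].round(3))
T=snap('top','f_t');S=snap('side','f_s')
a=cv2.resize(cv2.cvtColor(T['image'],4)[80:240,180:420],None,fx=3.3,fy=3.3,interpolation=cv2.INTER_CUBIC)
cv2.imwrite('pics/f1.png',a)
b=cv2.resize(cv2.cvtColor(S['image'],4)[120:310,220:420],None,fx=3.1,fy=3.1,interpolation=cv2.INTER_CUBIC)
cv2.imwrite('pics/f2.png',b)
E
```

```text
[ 0.516  0.242  0.274 -3.061  0.817 -0.123  0.268]
```

View pics/f1.png

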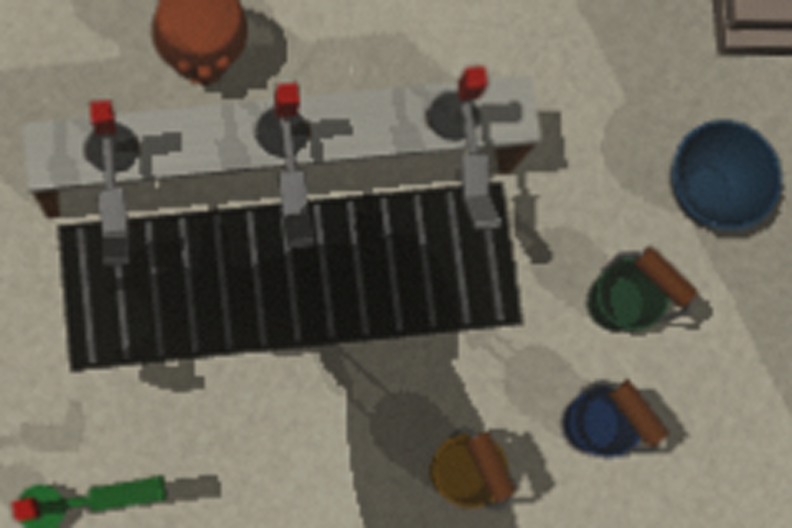

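View pics/f2.png

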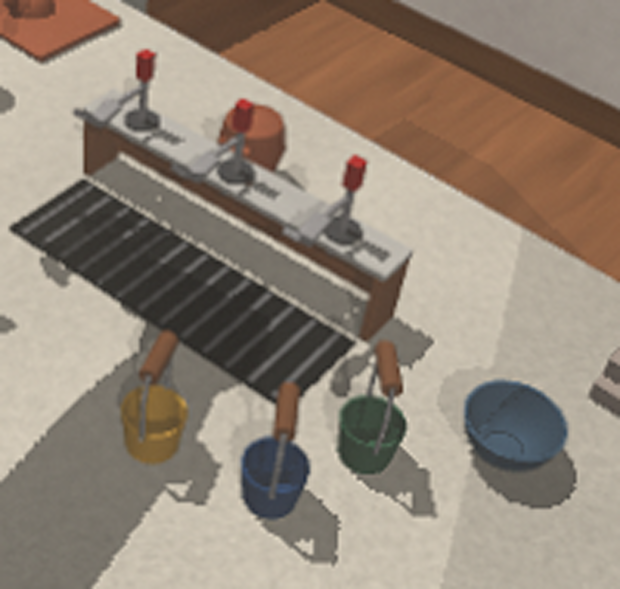

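```bash
cat >> h.py <<'E'
def brown(s):
    im=s['image'].astype(int);R_,G,B=im[...,0],im[...,1],im[...,2]
    return ((R_>1.6*G)&(R_>1.9*B)&(R_>35)).astype(np.uint8)
def grips(s,box,z=.124):
    m=brown(s); x0,y0,x1,y1=box; zz=np.zeros_like(m); zz[y0:y1,x0:x1]=m[y0:y1,x0:x1]
    out=[]
    for c in cv2.findContours(zz,0,cv2.CHAIN_APPROX_NONE)[0]:
        M=np.zeros_like(m);cv2.drawContours(M,[c],-1,1,-1)
        ys,xs=np.nonzero(M)
        if len(xs)<40: continue
        r=cv2.minAreaRect(np.c_[xs,ys].astype(np.float32))
        P=np.c_[xs,ys].astype(float);W=onz(s,P,z)[:,:2];c0=W.mean(0);w,v=np.linalg.eigh(np.cov((W-c0).T))
        a=v[:,1]; t=(W-c0)@a; n=(W-c0)@v[:,0]
        out.append((P.mean(0),c0,np.arctan2(a[1],a[0])%np.pi,np.ptp(t),np.ptp(n)))
    return out
def hsvblob(s,lo,hi,box,mn=20):
    h=cv2.cvtColor(s['image'],cv2.COLOR_RGB2HSV);return blobs(cv2.inRange(h,np.array(lo),np.array(hi)),*box,mn)
E
python3 - <<'E'
from h import *
T=snap('top');S=snap('side')
for g in grips(T,(300,140,410,260)): print('T',[np.round(x,4) for x in g])
for g in grips(S,(250,220,370,275)): print('S',[np.round(x,4) for x in g])
th=.0783; ex=np.array([np.cos(th),np.sin(th),0]);ey=np.array([-np.sin(th),np.cos(th),0]);ez=np.array([0,0,1.])
a=cv2.cvtColor(T['image'],4);b=cv2.cvtColor(S['image'],4)
sl=[np.array([.6502,.102,.1]),np.array([.6609,-.0367,.1]),np.array([.6716,-.1773,.1])]
oa=cv2.resize(a[90:170,190:350],None,fx=4,fy=4);ob=cv2.resize(b[120:210,240:360],None,fx=5,fy=5)
for c in sl:
    pts=[c+.095*ez,c-.05*ex+.05*ez,c-.08*ex+.042*ez,c-.105*ex+.064*ez]
    for im,s,x0,y0,f in((oa,T,190,90,4),(ob,S,240,120,5)):
        for u in proj(s,np.array(pts)):
            q=((u-[x0,y0]+.5)*f).astype(int);cv2.circle(im,(int(q[0]),int(q[1])),2,(0,255,255),-1)
cv2.imwrite('pics/f3.png',oa);cv2.imwrite('pics/f4.png',ob)
E
```

```text
T [array([328.0308, 220.5538]), array([ 0.3864, -0.1865]), np.float64(0.3801), np.float64(0.0474), np.float64(0.0134)]
T [array([382.2464, 163.8551]), array([ 0.529 , -0.3381]), np.float64(0.7271), np.float64(0.0478), np.float64(0.0118)]
```

View pics/f3.png

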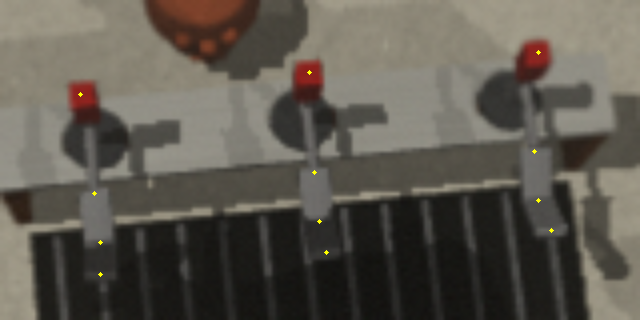

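View pics/f4.png

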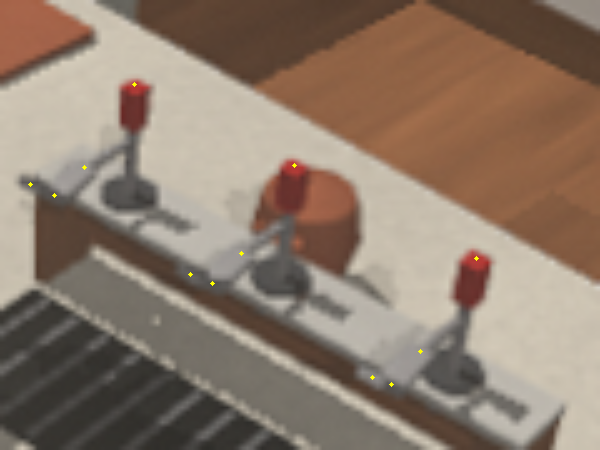

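```bash
cat >> h.py <<'E'
def brown(s):
    h=cv2.cvtColor(s['image'],cv2.COLOR_RGB2HSV); return (cv2.inRange(h,np.array((0,110,30)),np.array((13,255,255)))>0).astype(np.uint8)
E
python3 - <<'E'
from h import *
T=snap('top');S=snap('side')
for g in grips(T,(300,140,410,260)): print('T',[np.round(x,4) for x in g])
for g in grips(S,(250,220,370,280)): print('S',[np.round(x,4) for x in g])
gt=sorted(grips(T,(300,140,410,260)),key=lambda g:g[0][0]);gs=sorted(grips(S,(250,220,370,280)),key=lambda g:g[0][0])
for a,b in zip(gt,gs): print(tri(T,a[0],S,b[0]))
m=brown(T)[140:260,300:410]*255; n=brown(S)[210:290,245:375]*255
a=np.hstack([cv2.resize(cv2.cvtColor(T['image'],4)[140:260,300:410],None,fx=3,fy=3),cv2.cvtColor(cv2.resize(m,None,fx=3,fy=3,interpolation=0),8)])
b=np.hstack([cv2.resize(cv2.cvtColor(S['image'],4)[210:290,245:375],None,fx=2.5,fy=2.5),cv2.cvtColor(cv2.resize(n,None,fx=2.5,fy=2.5,interpolation=0),8)])
b=cv2.copyMakeBorder(b,0,0,0,a.shape[1]-b.shape[1],0)
cv2.imwrite('pics/f5.png',np.vstack([a,b]))
# rim blobs
for nm,lo,hi in(('y',(17,120,40),(30,255,255)),('b',(105,90,25),(125,255,255)),('g',(55,60,15),(90,255,255))):
    print(nm,[(c.round(1),st) for c,st in hsvblob(T,lo,hi,(300,140,385,260))])
E
```

```text
T [array([328.2158, 221.0863]), array([ 0.385 , -0.1869]), np.float64(0.3879), np.float64(0.0509), np.float64(0.0186)]
T [array([373.3111, 205.0148]), array([ 0.4223, -0.3064]), np.float64(0.6077), np.float64(0.0509), np.float64(0.0183)]
T [array([381.4733, 163.7176]), array([ 0.5294, -0.3361]), np.float64(0.7795), np.float64(0.052), np.float64(0.0184)]
S [array([312.125 , 251.7083]), array([ 0.4244, -0.3042]), np.float64(0.6166), np.float64(0.0599), np.float64(0.0156)]
S [array([344.9231, 237.4872]), array([ 0.5324, -0.3337]), np.float64(0.7626), np.float64(0.0521), np.float64(0.0165)]
S [array([271.1358, 233.5926]), array([ 0.3891, -0.1843]), np.float64(0.3975), np.float64(0.0575), np.float64(0.0158)]
(array([ 0.38547403, -0.18646309,  0.12817243]), np.float64(0.0014551222676227537))
(array([ 0.42218007, -0.30550542,  0.12674843]), np.float64(0.00016930722086844097))
(array([ 0.52902248, -0.33499793,  0.12738936]), np.float64(0.0006080163794750614))
y [(array([318.4, 223.4]), [310, 211, 19, 23, 258])]
b [(array([360.1, 208. ]), [352, 200, 16, 17, 160])]
g [(array([370.5, 171.2]), [359, 162, 24, 18, 229])]
```

View pics/f5.png

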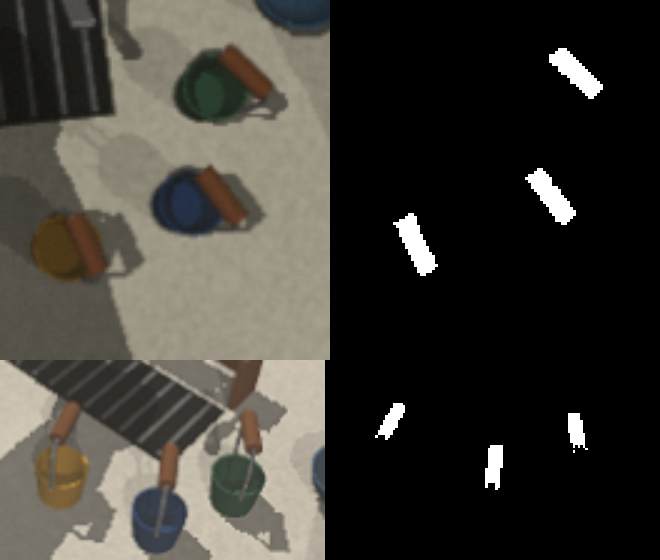

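```bash
python3 - <<'E'
from h import *
chain(((.477,.1,.26),2.8),((.44,-.04,.25),2.38),((.4059,-.1783,.22),1.959))
E
```

```text
t 29.93 p [0.5206 0.2384 0.2748] yaw -3.0678 q [ 0.31  0.19  0.3   1.69  0.   -1.33] g 0.05
[0.0536, 0.015, 0.1348] [-0.0005, 0.4154, 0.0046] rows 3.5
[-0.012, 0.01, 0.1443] [0.0, 0.42, 0.0] rows 3.5
[-0.0708, 0.03, 0.1236] [0.0, 0.421, 0.0] rows 3.5
```

Request:
drive_tool --commands '[[[0.014,0,0.034,0,0.1,0,0.05],[0.028,0,0.068,0,0.2,0,0.05],[0.041,0.005,0.1,0,0.3,0,0.05],[0.054,0.01,0.135,0,0.4,0,0.05],[0.054,0.015,0.135,0,0.415,0,0.05]]]'

```text
time: 30.35
position: [0.4757, 0.0939, 0.2599]
tool_rot: [0.126, -0.122, -0.695, 0.698]
force: [-0.4, 0.3, 0.5]
grip_width: 0.05
```

Request:
drive_tool --commands '[[[-0.003,0,0.036,0,0.1,0,0.05],[-0.006,0,0.072,0,0.2,0,0.05],[-0.009,0.005,0.108,0,0.3,0,0.05],[-0.012,0.01,0.144,0,0.4,0,0.05],[-0.012,0.01,0.144,0,0.42,0,0.05]]]'

```text
time: 30.77
position: [0.4359, -0.0512, 0.2496]
tool_rot: [0.272, -0.268, -0.65, 0.657]
force: [0.7, -0.6, -0.6]
grip_width: 0.0499
```

```bash
python3 - <<'E'
from h import *
chain(((.4059,-.1783,.21),1.959))
E
```

```text
t 30.77 p [ 0.4359 -0.0512  0.2496] yaw 2.3575 q [-0.26 -0.17 -0.1   1.64 -0.01 -1.05] g 0.0499
[-0.0685, 0.0407, 0.1108] [-0.0101, 0.3985, -0.001] rows 3.3
```

Request:
drive_tool --commands '[[[-0.018,0,0.03,0,0.11,0,0.05],[-0.036,0.01,0.06,0,0.22,0,0.05],[-0.054,0.02,0.09,-0.01,0.33,0,0.05],[-0.068,0.03,0.111,-0.01,0.398,0,0.05],[-0.068,0.04,0.111,-0.01,0.398,0,0.05]]]'

```text
time: 31.18
position: [0.4049, -0.1825, 0.2101]
tool_rot: [0.396, -0.397, -0.585, 0.586]
force: [-0.5, 0.7, -0.4]
grip_width: 0.0501
```

```bash
python3 - <<'E'
from h import *
print(settle(5)[-1].round(4))
chain(((.4059,-.1783,.145),1.959))
T=snap('top');S=snap('side')
for g in grips(S,(250,220,370,280)): print('S',[np.round(x,4) for x in g[:3]])
for g in grips(T,(300,140,410,260)): print('T',[np.round(x,4) for x in g[:3]])
x0,y0=230,180
im=cv2.resize(cv2.cvtColor(S['image'],4)[y0:y0+110,x0:x0+110],None,fx=5,fy=5)
p,r,o=pose();print(proj(S,p-[0,0,.017]))
cv2.imwrite('pics/g1.png',im)
E
```

```text
[ 0.4059 -0.1773  0.211   1.9613 -0.4092  0.3036  0.1816]
t 31.43 p [ 0.4059 -0.1773  0.211 ] yaw 1.9613 q [-0.56 -0.17 -0.18  1.56  0.   -0.95] g 0.05
[-0.0009, 0.066, 0.0004] [0.0006, 0.0023, -0.0008] rows 1.6
S [array([344.8608, 237.3291]), array([ 0.5328, -0.3332]), np.float64(0.7565)]
S [array([269.7826, 234.6087]), array([ 0.3836, -0.1844]), np.float64(0.4928)]
T [array([330.4828, 226.3276]), array([ 0.3716, -0.1921]), np.float64(0.7232)]
[[275.25874381 211.43688079]]
```

View pics/g1.png

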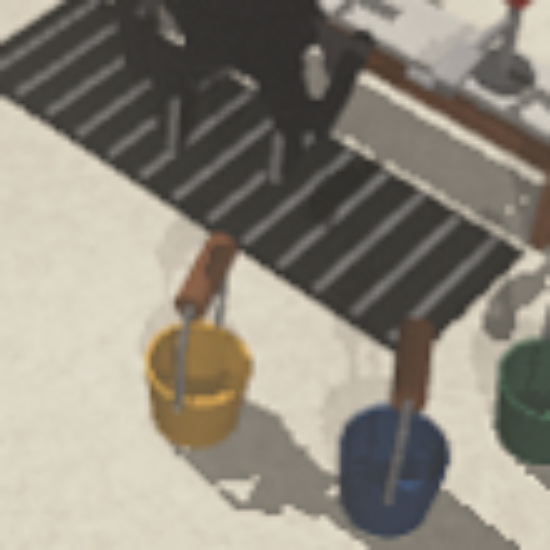

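Request:
drive_tool --commands '[[[-0.001,0.02,0,0,0,0,0.05],[-0.001,0.04,0,0,0,0,0.05],[-0.001,0.055,0,0,0,0,0.05],[-0.001,0.055,0,0,0,0,0.05],[-0.001,0.055,0,0,0,0,0.05]]]'

```text
time: 31.95
position: [0.4065, -0.1774, 0.1564]
tool_rot: [0.392, -0.393, -0.588, 0.588]
force: [-0.3, 0.2, 0.7]
grip_width: 0.0499
```

```bash
python3 - <<'E'
from h import *
print(settle(4)[-1].round(4))
chain(((.4059,-.1783,.1225),1.959))
S=snap('side')
x0,y0=230,180
cv2.imwrite('pics/g2.png',cv2.resize(cv2.cvtColor(S['image'],4)[y0:y0+90,x0:x0+80],None,fx=6,fy=6))
E
```

```text
[ 0.4076 -0.1786  0.1583  1.9624  0.2409  0.1695 -0.7122]
t 32.15 p [ 0.4076 -0.1786  0.1583] yaw 1.9624 q [-0.56 -0.17 -0.29  1.45 -0.   -0.96] g 0.0506
[0.0011, 0.0358, 0.0016] [0.0029, 0.0034, -0.0044] rows 0.9
```

View pics/g2.png

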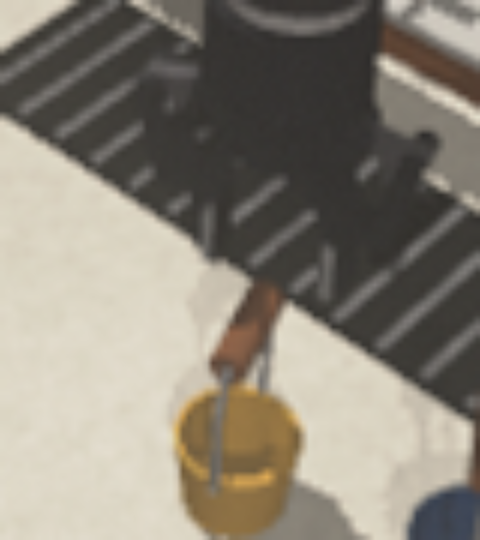

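Request:
drive_tool --commands '[[[0.001,0.015,0.002,0.003,0.003,-0.004,0.05],[0.001,0.03,0.002,0.003,0.003,-0.004,0.05],[0.001,0.036,0.002,0.003,0.003,-0.004,0.05],[0.001,0.036,0.002,0.003,0.003,-0.004,0.05],[0.001,0.036,0.002,0.003,0.003,-0.004,0.035]]]'

```text
time: 32.62
position: [0.4049, -0.1784, 0.1215]
tool_rot: [0.395, -0.394, -0.587, 0.587]
force: [0.8, -0.4, 0.3]
grip_width: 0.0392
```

Request:
drive_tool --commands '[[[0,0,0,0,0,0,0.014],[0,0,0,0,0,0,0.014],[0,0,0,0,0,0,0.014],[0,0,0,0,0,0,0.014],[0,0,0,0,0,0,0.014]]]'

```text
time: 33.03
position: [0.4054, -0.1786, 0.1221]
tool_rot: [0.394, -0.394, -0.587, 0.587]
force: [0.5, 0.3, 1.1]
grip_width: 0.0186
```

```bash
python3 - <<'E'
from h import *
print(settle(3)[-1].round(4), observe()['grip_width'])
S=snap('side')
x0,y0=230,180
cv2.imwrite('pics/g3.png',cv2.resize(cv2.cvtColor(S['image'],4)[y0:y0+90,x0:x0+80],None,fx=6,fy=6))
th=.0783; ex=np.array([np.cos(th),np.sin(th),0]);ey=np.array([-np.sin(th),np.cos(th),0])
c=np.array([.6502,.102,.1])-.0765*ex+.0575*np.array([0,0,1])
print(c, c+.025*ey, c+.025*ey-.11*ex)
q=c+.025*ey-.11*ex
chain(((.43,-.12,.19),2.38),((.45,-.01,.21),2.8),((q[0],q[1],.21),3.22))
E
```

```text
[ 0.4054 -0.1785  0.1221  1.9591  1.1116  1.9421  2.2588] 0.018738868151431186
[0.57393439 0.09601617 0.1575    ] [0.57197889 0.12093957 0.1575    ] [0.46231591 0.11233537 0.1575    ]
t 33.23 p [ 0.4054 -0.1785  0.1221] yaw 1.9591 q [-0.57 -0.16 -0.35  1.38 -0.   -0.95] g 0.0182
[0.0449, -0.0679, -0.0449] [-0.0001, -0.4209, 0.0001] rows 3.4
[0.0614, -0.02, -0.0934] [0.0, -0.42, 0.0] rows 3.4
[0.0294, -0.0, -0.1194] [0.0, -0.42, 0.0] rows 3.4
```

View pics/g3.png

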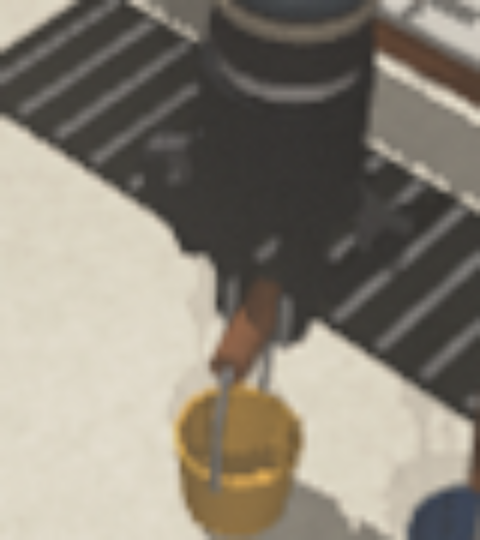

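Request:
drive_tool --commands '[[[0,-0.02,0,0,0,0,0.014],[0.005,-0.04,-0.01,0,-0.1,0,0.014],[0.02,-0.055,-0.02,0,-0.2,0,0.014],[0.035,-0.068,-0.035,0,-0.3,0,0.014],[0.045,-0.068,-0.045,0,-0.4,0,0.014]]]'

```text
time: 33.65
position: [0.4315, -0.1193, 0.1927]
tool_rot: [-0.267, 0.269, 0.654, -0.654]
force: [0.8, 0.4, -1.7]
grip_width: 0.0189
```

Request:
drive_tool --commands '[[[0.015,-0.005,-0.023,0,-0.1,0,0.014],[0.03,-0.005,-0.046,0,-0.2,0,0.014],[0.045,-0.005,-0.069,0,-0.3,0,0.014],[0.06,-0.005,-0.093,0,-0.4,0,0.014],[0.06,-0.005,-0.093,0,-0.42,0,0.014]]]'

```text
time: 34.07
position: [0.454, -0.0068, 0.1969]
tool_rot: [-0.122, 0.124, 0.697, -0.695]
force: [0.3, 0.4, -1.2]
grip_width: 0.0184
```

```bash
python3 - <<'E'
from h import *
print(settle(2)[-1].round(3))
chain(((.4623,.1123,.193),3.22))
E
```

```text
[ 0.453 -0.01   0.197  2.786  0.05  -0.219 -2.419]
t 34.17 p [ 0.4535 -0.0103  0.1968] yaw 2.7859 q [-0.17 -0.15 -0.19  1.52 -0.   -1.38] g 0.0183
[0.0344, 0.0036, -0.118] [-0.0015, -0.4341, -0.0022] rows 3.5
```

Request:
drive_tool --commands '[[[0.009,0,-0.03,0,-0.11,0,0.014],[0.018,0,-0.06,0,-0.22,0,0.014],[0.026,0.003,-0.09,0,-0.33,0,0.014],[0.034,0.003,-0.118,0,-0.43,0,0.014],[0.034,0.003,-0.118,0,-0.434,0,0.014]]]'

```text
time: 34.58
position: [0.4624, 0.1152, 0.1928]
tool_rot: [0.03, -0.029, 0.707, -0.706]
force: [-0.1, -1.0, -1.9]
grip_width: 0.0185
```

```bash
python3 - <<'E'
from h import *
print(settle(5)[-1].round(4))
chain(((.572,.1209,.193),3.22))
T=snap('top');S=snap('side')
print(proj(S,pose()[0]))
cv2.imwrite('pics/g4.png',np.vstack([cv2.resize(cv2.cvtColor(s['image'],4)[y:y+90,x:x+120],None,fx=3.3,fy=3.3) for s,x,y in((T,180,90),(S,190,120))]))
E
```

```text
[ 0.4627  0.1107  0.1934 -3.0663  0.1093 -0.6546 -1.2525]
t 34.83 p [0.4627 0.1107 0.1934] yaw -3.0663 q [ 0.1  -0.09 -0.14  1.51 -0.   -1.55] g 0.0185
[-0.1098, 0.0005, -0.0019] [-0.0027, -0.0031, -0.0012] rows 2.6
[[223.0818075  156.62895577]]
```

View pics/g4.png

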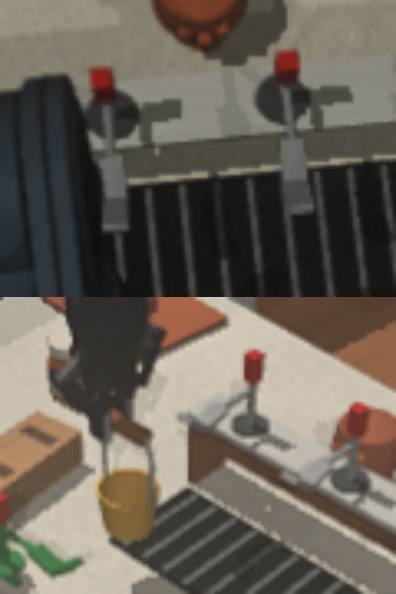

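Request:
drive_tool --commands '[[[-0.02,0,-0.002,0,-0.003,0,0.014],[-0.045,0,-0.002,0,-0.003,0,0.014],[-0.07,0,-0.002,0,-0.003,0,0.014],[-0.07,0,-0.002,0,-0.003,0,0.014],[-0.07,0,-0.002,0,-0.003,0,0.014]]]'

```text
time: 35.35
position: [0.533, 0.1171, 0.1929]
tool_rot: [-0.027, 0.027, -0.706, 0.707]
force: [-0.3, 0.2, -1.2]
grip_width: 0.0185
```

```bash
python3 - <<'E'
from h import *
print(settle(4)[-1].round(4))
chain(((.572,.1209,.193),3.22))
T=snap('top');S=snap('side')
cv2.imwrite('pics/g5.png',cv2.resize(cv2.cvtColor(S['image'],4)[120:210,210:290],None,fx=6,fy=6))
E
```

```text
[ 0.5318  0.1177  0.194  -3.0638  0.339   0.4104 -1.8509]
t 35.55 p [0.5318 0.1177 0.194 ] yaw -3.0638 q [ 0.1   0.09  0.04  1.52 -0.   -1.55] g 0.0183
[-0.0404, 0.0011, -0.0] [-0.0024, -0.0006, -0.0015] rows 1.0
```

View pics/g5.png

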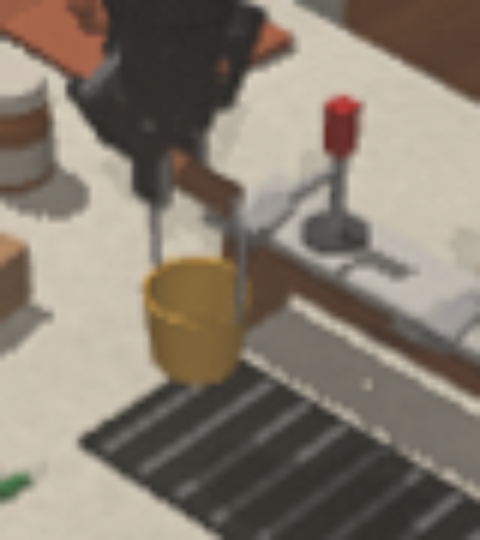

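Request:
drive_tool --commands '[[[-0.012,0,0,0,0,0,0.014],[-0.025,0,0,0,0,0,0.014],[-0.04,0,0,0,0,0,0.014],[-0.04,0,0,0,0,0,0.014],[-0.04,0,0,0,0,0,0.014]]]'

```text
time: 36.07
position: [0.5714, 0.1211, 0.1943]
tool_rot: [-0.028, 0.027, -0.706, 0.707]
force: [0.0, 0.4, -0.7]
grip_width: 0.0185
```

```bash
python3 - <<'E'
from h import *
print(settle(4)[-2:].round(4))
chain(((.572,.1209,.156),3.22))
T=snap('top');S=snap('side')
cv2.imwrite('pics/g6.png',cv2.resize(cv2.cvtColor(S['image'],4)[120:210,210:290],None,fx=6,fy=6))
E
```

```text
[[ 0.5709  0.1211  0.1944 -3.0632 -0.3138  0.3746 -1.6261]
 [ 0.571   0.1211  0.1945 -3.0632  0.6767 -0.4535 -1.1235]]
t 36.27 p [0.571  0.1211 0.1945] yaw -3.0632 q [ 0.1   0.19  0.15  1.53 -0.   -1.55] g 0.0183
[-0.001, 0.0385, 0.0002] [-0.0023, 0.0, -0.0017] rows 0.9
```

View pics/g6.png

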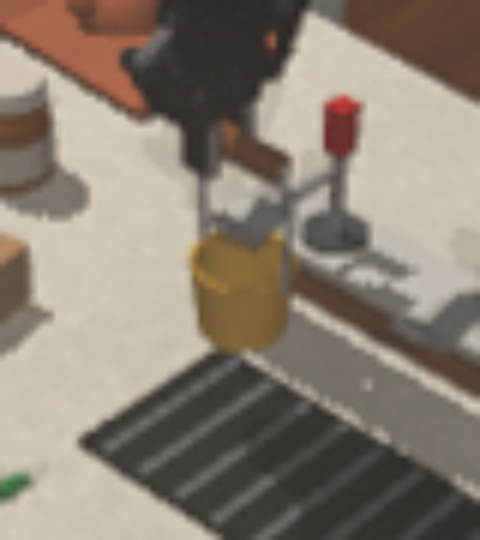

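Request:
drive_tool --commands '[[[0,0.01,0,0,0,0,0.014],[0,0.02,0,0,0,0,0.014],[0,0.03,0,0,0,0,0.014],[0,0.035,0,0,0,0,0.014],[0,0.036,0,0,0,0,0.014]]]'

```text
time: 36.78
position: [0.5697, 0.1209, 0.1556]
tool_rot: [-0.027, 0.029, -0.706, 0.707]
force: [-0.3, 0.1, -1.1]
grip_width: 0.0185
```

```bash
python3 - <<'E'
from h import *
print(settle(6)[-4:].round(4))
chain(((.572,.1209,.156),3.22))
S=snap('side')
cv2.imwrite('pics/g7.png',cv2.resize(cv2.cvtColor(S['image'],4)[120:210,210:290],None,fx=6,fy=6))
E
```

```text
[[ 0.5712  0.121   0.1582 -3.0633 -0.3489  0.6928 -0.9922]
 [ 0.5715  0.1211  0.1587 -3.0632 -0.0277  0.203  -1.9689]
 [ 0.5716  0.1211  0.159  -3.0632  0.4768  0.0287 -1.0381]
 [ 0.5717  0.1211  0.1592 -3.0632 -0.0795 -0.6204 -1.2359]]
t 37.08 p [0.5717 0.1211 0.1592] yaw -3.0632 q [ 0.1   0.2   0.09  1.46 -0.   -1.55] g 0.0182
[-0.0003, 0.0032, 0.0002] [-0.0023, -0.0, -0.0032] rows 0.1
```

View pics/g7.png

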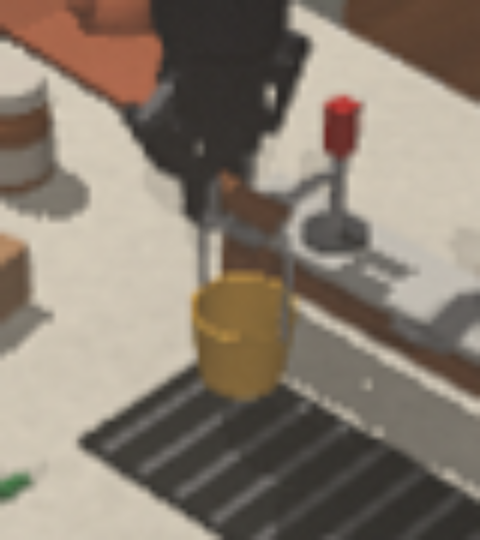

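Request:
drive_tool --commands '[[[0,0.002,0,0,0,0,0.014],[0,0.003,0,0,0,0,0.014],[0,0.005,0,0,0,0,0.014],[0,0.005,0,0,0,0,0.014]]]'

```text
time: 37.47
position: [0.5711, 0.121, 0.1538]
tool_rot: [-0.028, 0.027, -0.706, 0.707]
force: [-1.6, 0.2, -0.9]
grip_width: 0.0181
```

```bash
python3 - <<'E'
from h import *
print(settle(6)[-4:].round(4))
S=snap('side')
cv2.imwrite('pics/g8.png',cv2.resize(cv2.cvtColor(S['image'],4)[120:210,210:290],None,fx=6,fy=6))
E
```

```text
[[ 5.7150e-01  1.2100e-01  1.5420e-01 -3.0633e+00 -8.1390e-01 -3.6440e-01
  -2.1000e-03]
 [ 5.7150e-01  1.2100e-01  1.5430e-01 -3.0633e+00 -1.6865e+00  1.2730e-01
   4.8180e-01]
 [ 5.7160e-01  1.2110e-01  1.5430e-01 -3.0633e+00 -1.1247e+00 -2.7800e-01
  -2.4190e-01]
 [ 5.7160e-01  1.2110e-01  1.5440e-01 -3.0632e+00 -1.9409e+00  4.7360e-01
  -3.6300e-02]]
```

View pics/g8.png

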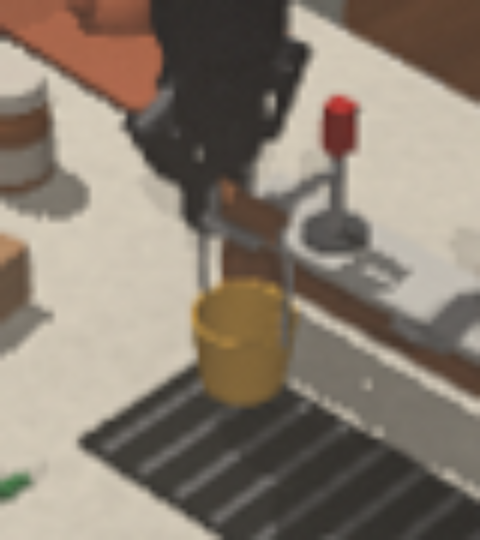

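Request:
drive_tool --commands '[[[0,0,0,0,0,0,0.025],[0,0,0,0,0,0,0.032],[0,0,0,0,0,0,0.04],[0,0,0,0,0,0,0.042],[0,0,0,0,0,0,0.042]]]'

```text
time: 38.23
position: [0.5719, 0.1211, 0.1545]
tool_rot: [-0.029, 0.026, -0.706, 0.707]
force: [-0.5, -0.1, 0.4]
grip_width: 0.0421
```

```bash
python3 - <<'E'
from h import *
print(settle(4)[-1:].round(4))
S=snap('side')
cv2.imwrite('pics/g9.png',cv2.resize(cv2.cvtColor(S['image'],4)[120:210,210:290],None,fx=6,fy=6))
E
```

```text
[[ 0.5717  0.1211  0.1544 -3.0632 -0.0675  0.1415  0.6268]]
```

View pics/g9.png

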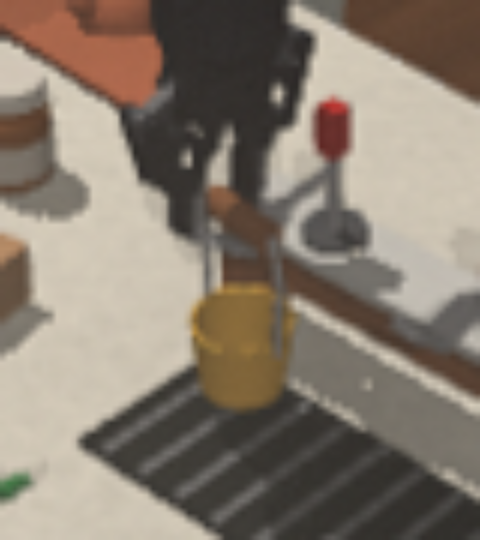

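Request:
drive_tool --commands '[[[0,-0.02,0,0,0,0,0.042],[0,-0.045,0,0,0,0,0.042],[0,-0.07,0,0,0,0,0.042],[0,-0.095,0,0,0,0,0.05],[0,-0.095,0,0,0,0,0.05]]]'

```text
time: 38.9
position: [0.5737, 0.1215, 0.256]
tool_rot: [-0.033, 0.023, -0.706, 0.707]
force: [0.5, -1.0, 0.8]
grip_width: 0.0498
```

Request:
drive_tool --commands '[[[0.016,0,0.036,0,0,0,0.05],[0.03,0,0.073,0,0,0,0.05],[0.045,0,0.109,0,0,0,0.05],[0.06,0,0.146,0,0,0,0.05],[0.07,0,0.17,0,0,0,0.05]]]'

```text
time: 39.32
position: [0.516, -0.0561, 0.2551]
tool_rot: [-0.032, 0.022, -0.706, 0.708]
force: [-0.5, -0.1, -0.3]
grip_width: 0.0501
```

Request:
drive_tool --commands '[[[0.016,0,0.036,0,0.11,0,0.05],[0.03,0,0.073,0,0.22,0,0.05],[0.045,0,0.109,0,0.33,0,0.05],[0.06,0,0.146,0,0.44,0,0.05],[0.07,0,0.17,0,0.55,0,0.05]]]'

```text
time: 39.73
position: [0.4578, -0.234, 0.2542]
tool_rot: [0.164, -0.173, -0.687, 0.687]
force: [1.0, -0.9, -0.0]
grip_width: 0.0499
```

```bash
python3 - <<'E'
from h import *
print(settle(2)[-1].round(3))
T=snap('top');S=snap('side')
for g in grips(S,(220,130,380,290)): print('S',[np.round(x,4) for x in g])
for g in grips(T,(300,140,410,260)): print('T',[np.round(x,4) for x in g])
chain(((.4403,-.2934,.215),2.179))
cv2.imwrite('pics/h1.png',cv2.resize(cv2.cvtColor(S['image'],4)[120:300,210:390],None,fx=3.3,fy=3.3))
E
```

```text
[ 0.458 -0.235  0.254  2.661  0.237  0.343 -0.945]
S [array([344.56, 234.94]), array([ 0.5395, -0.3273]), np.float64(0.7811), np.float64(0.0376), np.float64(0.0165)]
S [array([293.6341, 159.8537]), array([0.697 , 0.0076]), np.float64(0.5268), np.float64(0.0762), np.float64(0.0149)]
S [array([249.25  , 155.2292]), array([0.5982, 0.1312]), np.float64(1.4355), np.float64(0.0606), np.float64(0.0196)]
S [array([265.    , 140.8222]), array([0.7058, 0.16  ]), np.float64(0.7843), np.float64(0.0678), np.float64(0.0153)]
S [array([356.9408, 152.6413]), array([ 0.9091, -0.1137]), np.float64(0.7497), np.float64(0.3486), np.float64(0.2106)]
S [array([292.6377, 133.7536]), array([0.8217, 0.1247]), np.float64(1.5344), np.float64(0.1036), np.float64(0.0622)]
S [array([233.5168, 132.557 ]), array([0.6547, 0.2814]), np.float64(2.4862), np.float64(0.1132), np.float64(0.0602)]
T [array([374.5867, 206.7067]), array([ 0.4179, -0.3095]), np.float64(0.5027), np.float64(0.0332), np.float64(0.0168)]
t 39.93 p [ 0.4589 -0.2314  0.2543] yaw 2.6675 q [-0.6   0.01  0.07  1.62  0.01 -1.7 ] g 0.0498
[-0.0113, 0.0391, 0.0638] [0.0075, 0.4885, -0.0109] rows 3.9
```

View pics/h1.png

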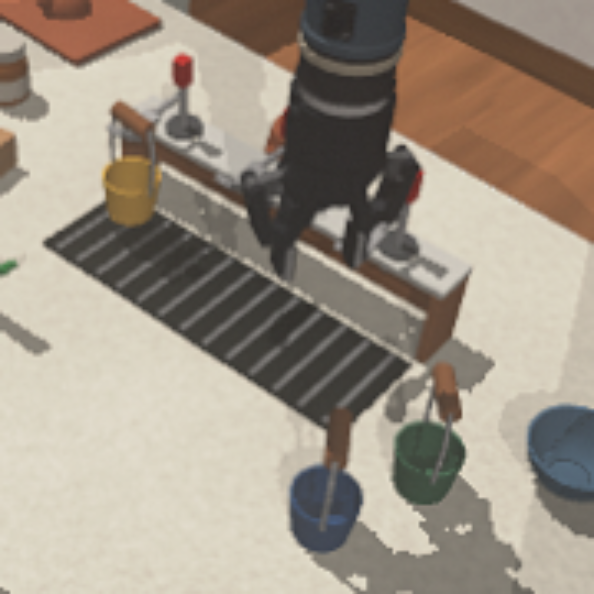

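Request:
drive_tool --commands '[[[-0.003,0.01,0.016,0,0.12,0,0.05],[-0.006,0.02,0.032,0,0.24,0,0.05],[-0.009,0.03,0.05,0.007,0.36,-0.01,0.05],[-0.011,0.04,0.064,0.007,0.48,-0.01,0.05],[-0.011,0.04,0.064,0.007,0.488,-0.01,0.05]]]'

```text
time: 40.35
position: [0.4392, -0.2932, 0.2113]
tool_rot: [-0.329, 0.327, 0.627, -0.626]
force: [-0.2, -0.4, 0.3]
grip_width: 0.0498
```

```bash
python3 - <<'E'
from h import *
print(settle(6)[-1].round(4))
S=snap('side')
for g in grips(S,(290,225,370,290)): print('S',[np.round(x,4) for x in g])
chain(((.4403,-.2934,.1225),2.179))
E
```

```text
[ 0.4408 -0.2926  0.2151  2.1824 -0.2495  0.2769  0.5025]
S [array([311.2727, 249.3636]), array([ 0.429 , -0.2974]), np.float64(0.4605), np.float64(0.0534), np.float64(0.0136)]
S [array([344.9125, 237.325 ]), array([ 0.5329, -0.3333]), np.float64(0.7723), np.float64(0.0595), np.float64(0.0165)]
t 40.7 p [ 0.4407 -0.2928  0.2151] yaw 2.182 q [-0.71  0.05  0.04  1.55  0.   -1.32] g 0.0502
[-0.0001, 0.0926, 0.0008] [0.0013, 0.003, -0.0022] rows 2.2
```

Request:
drive_tool --commands '[[[0,0.02,0.001,0,0.003,0,0.05],[0,0.04,0.001,0,0.003,0,0.05],[0,0.058,0.001,0,0.003,0,0.05],[0,0.058,0.001,0,0.003,0,0.05],[0,0.058,0.001,0,0.003,0,0.05]]]'

```text
time: 41.12
position: [0.4396, -0.2925, 0.1565]
tool_rot: [-0.327, 0.327, 0.627, -0.627]
force: [0.3, -0.5, 0.6]
grip_width: 0.0499
```

```bash
python3 - <<'E'
from h import *
print(settle(4)[-1].round(4))
chain(((.4403,-.2934,.1225),2.179))
S=snap('side')
cv2.imwrite('pics/h2.png',cv2.resize(cv2.cvtColor(S['image'],4)[200:290,270:360],None,fx=6,fy=6))
E
```

```text
[ 0.4409 -0.294   0.159   2.1794 -0.4196  0.213  -0.6209]
t 41.32 p [ 0.4409 -0.294   0.159 ] yaw 2.1794 q [-0.72  0.05 -0.07  1.44  0.   -1.32] g 0.0499
[0.0011, 0.0365, 0.0002] [0.0022, 0.0004, -0.0053] rows 0.9
```

View pics/h2.png

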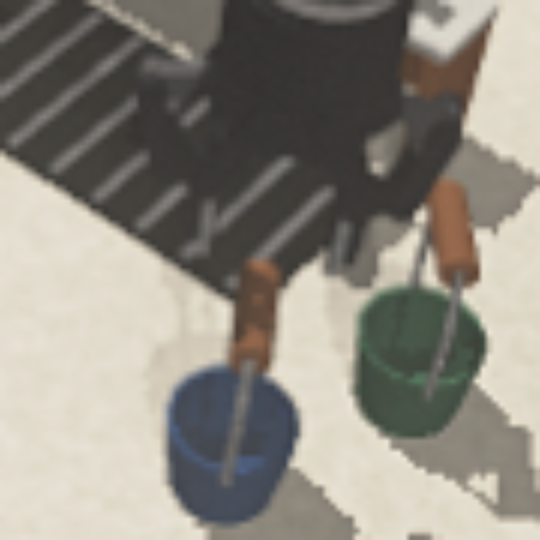

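Request:
drive_tool --commands '[[[0.001,0.015,0,0.002,0,-0.005,0.05],[0.001,0.03,0,0.002,0,-0.005,0.05],[0.001,0.0365,0,0.002,0,-0.005,0.05],[0.001,0.0365,0,0.002,0,-0.005,0.05],[0.001,0.0365,0,0.002,0,-0.005,0.035]]]'

```text
time: 41.78
position: [0.44, -0.2929, 0.1216]
tool_rot: [-0.328, 0.327, 0.627, -0.627]
force: [-0.2, 0.9, -0.3]
grip_width: 0.0391
```

Request:
drive_tool --commands '[[[0,0,0,0,0,0,0.014],[0,0,0,0,0,0,0.014],[0,0,0,0,0,0,0.014],[0,0,0,0,0,0,0.014],[0,0,0,0,0,0,0.014]]]'

```text
time: 42.2
position: [0.4406, -0.2932, 0.1224]
tool_rot: [-0.327, 0.327, 0.627, -0.627]
force: [0.6, -0.7, 2.0]
grip_width: 0.0182
```

Request:
drive_tool --commands '[[[0,-0.02,0,0,0,0,0.014],[0,-0.04,0,0,0,0,0.014],[0,-0.06,0,0,0,0,0.014],[0,-0.072,0,0,0,0,0.014],[0,-0.072,0,0,0,0,0.014]]]'

```text
time: 42.62
position: [0.4418, -0.2944, 0.1977]
tool_rot: [0.325, -0.329, -0.626, 0.627]
force: [0.6, 0.3, -1.7]
grip_width: 0.0183
```

```bash
python3 - <<'E'
from h import *
print(settle(3)[-1].round(4), observe()['grip_width'])
S=snap('side')
cv2.imwrite('pics/h3.png',cv2.resize(cv2.cvtColor(S['image'],4)[180:280,270:360],None,fx=5,fy=5))
chain(((.46,-.15,.193),2.7),((.473,-.0264,.193),3.22))
E
```

```text
[ 0.4401 -0.2929  0.1932  2.1793 -0.3594  0.2664 -2.1178] 0.0184042706378962
t 42.82 p [ 0.4399 -0.2927  0.1926] yaw 2.1792 q [-0.71  0.05 -0.01  1.51  0.   -1.32] g 0.0187
[0.1055, -0.0001, -0.0981] [0.0005, -0.5208, 0.0029] rows 4.2
[0.0411, -0.0, -0.1173] [0.0, -0.52, 0.0] rows 4.2
```

View pics/h3.png

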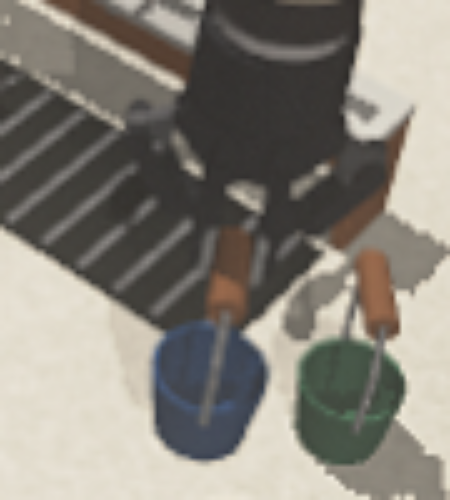

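Request:
drive_tool --commands '[[[0.026,0,-0.024,0,-0.11,0,0.014],[0.052,0,-0.048,0,-0.22,0,0.014],[0.078,0,-0.073,0,-0.33,0,0.014],[0.105,0,-0.098,0,-0.44,0,0.014],[0.105,0,-0.098,0,-0.52,0,0.014]]]'

```text
time: 43.23
position: [0.4597, -0.1439, 0.1911]
tool_rot: [-0.153, 0.149, 0.693, -0.688]
force: [-0.2, 0.4, -2.3]
grip_width: 0.0187
```

```bash
python3 - <<'E'
from h import *
print(settle(4)[-1].round(4))
chain(((.473,-.0264,.193),3.22))
E
```

```text
[ 0.4597 -0.1505  0.1917  2.6972  0.1731 -0.2746 -1.5485]
t 43.43 p [ 0.4597 -0.1505  0.1917] yaw 2.6972 q [-0.46 -0.06 -0.12  1.51  0.   -1.58] g 0.0184
[0.0414, -0.0011, -0.1178] [0.0017, -0.5228, 0.0042] rows 4.2
```

Request:
drive_tool --commands '[[[0.01,0,-0.03,0,-0.12,0,0.014],[0.02,0,-0.06,0,-0.24,0,0.014],[0.031,-0.001,-0.09,0,-0.36,0,0.014],[0.041,-0.001,-0.118,0,-0.48,0,0.014],[0.041,-0.001,-0.118,0,-0.523,0.004,0.014]]]'

```text
time: 43.85
position: [0.4735, -0.023, 0.1924]
tool_rot: [0.03, -0.03, 0.708, -0.704]
force: [-0.0, -0.4, -1.0]
grip_width: 0.0184
```

```bash
python3 - <<'E'
from h import *
print(settle(5)[-1].round(4))
chain(((.5827,-.0178,.193),3.22))
S=snap('side')
cv2.imwrite('pics/h4.png',cv2.resize(cv2.cvtColor(S['image'],4)[130:230,220:320],None,fx=5,fy=5))
E
```

```text
[ 0.4733 -0.0277  0.1925 -3.067   0.7556  0.2423 -1.2311]
t 44.1 p [ 0.4733 -0.0277  0.1925] yaw -3.067 q [-0.2  -0.09 -0.15  1.51  0.   -1.85] g 0.0186
[-0.1098, -0.0005, -0.0017] [0.0014, -0.0039, 0.0005] rows 2.6
```

View pics/h4.png

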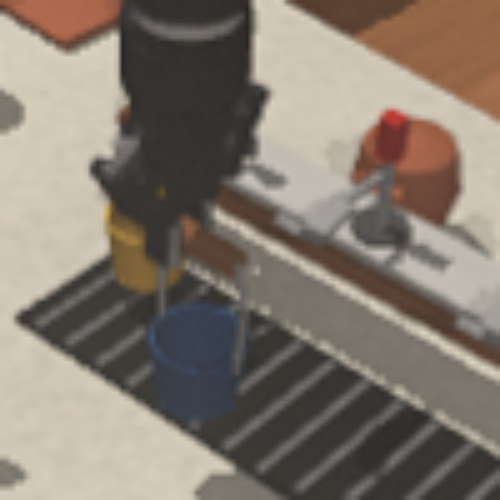

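Request:
drive_tool --commands '[[[-0.02,0,-0.002,0,-0.004,0,0.014],[-0.045,0,-0.002,0,-0.004,0,0.014],[-0.07,0,-0.002,0,-0.004,0,0.014],[-0.07,0,-0.002,0,-0.004,0,0.014],[-0.07,0,-0.002,0,-0.004,0,0.014]]]'

```text
time: 44.57
position: [0.5434, -0.0216, 0.1916]
tool_rot: [0.026, -0.028, 0.707, -0.706]
force: [-0.3, -0.5, -1.9]
grip_width: 0.0182
```

Request:
drive_tool --commands '[[[-0.012,0,0,0,0,0,0.014],[-0.025,0,0,0,0,0,0.014],[-0.039,0,0,0,0,0,0.014],[-0.039,0,0,0,0,0,0.014],[-0.039,0,0,0,0,0,0.014]]]'

```text
time: 44.98
position: [0.5816, -0.0193, 0.1914]
tool_rot: [0.025, -0.028, 0.707, -0.706]
force: [0.0, -0.6, -1.4]
grip_width: 0.0184
```

```bash
python3 - <<'E'
from h import *
print(settle(5)[-1].round(4))
chain(((.5827,-.0178,.1545),3.22))
S=snap('side')
cv2.imwrite('pics/h5.png',cv2.resize(cv2.cvtColor(S['image'],4)[130:230,240:340],None,fx=5,fy=5))
E
```

```text
[ 0.5816 -0.0188  0.1917 -3.0657  0.193   0.6853 -0.9497]
t 45.23 p [ 0.5816 -0.0188  0.1917] yaw -3.0657 q [-0.15  0.19  0.15  1.53  0.   -1.79] g 0.0187
[-0.0013, 0.0372, -0.0008] [0.0017, -0.0025, 0.0025] rows 0.9
```

View pics/h5.png

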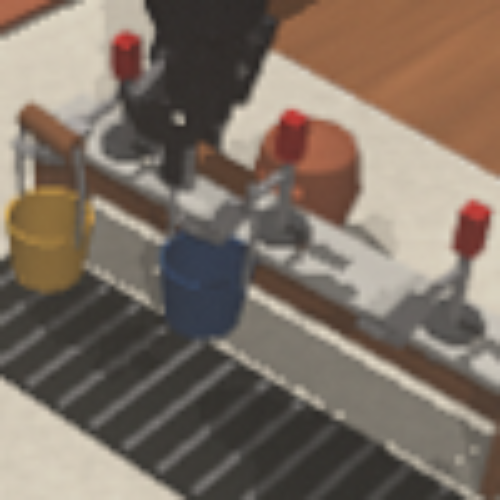

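Arm passes between grip and rim. Lower (to the same seated TCP height as before, 0.154) and check.

Request:
drive_tool --commands '[[[-0.001,0.01,-0.001,0,-0.002,0,0.014],[-0.001,0.02,-0.001,0,-0.002,0,0.014],[-0.001,0.03,-0.001,0,-0.002,0,0.014],[-0.001,0.034,-0.001,0,-0.002,0,0.014],[-0.001,0.034,-0.001,0,-0.002,0,0.014]]]'

```text
time: 45.7
position: [0.5809, -0.0173, 0.1548]
tool_rot: [0.025, -0.03, 0.707, -0.706]
force: [0.8, 0.6, -1.2]
grip_width: 0.0182
```

```bash
python3 - <<'E'
from h import *
print(settle(6)[-2:].round(4))
chain(((.5827,-.0178,.154),3.22))
E
```

```text
[[ 0.5829 -0.0176  0.1584 -3.0635 -0.4851 -0.1181 -1.2744]
 [ 0.583  -0.0177  0.1585 -3.0636  0.4088  0.8522 -2.1187]]
t 46.0 p [ 0.583  -0.0177  0.1585] yaw -3.0636 q [-0.15  0.2   0.09  1.46  0.   -1.79] g 0.0184
[0.0003, 0.0045, 0.0001] [0.0014, -0.0004, 0.0012] rows 0.1
```

Request:
drive_tool --commands '[[[0,0.002,0,0,0,0,0.014],[0,0.003,0,0,0,0,0.014],[0,0.005,0,0,0,0,0.014],[0,0.005,0,0,0,0,0.014],[0,0.005,0,0,0,0,0.014]]]'

```text
time: 46.42
position: [0.5825, -0.0177, 0.1534]
tool_rot: [0.027, -0.028, 0.707, -0.706]
force: [-1.1, -0.1, 1.0]
grip_width: 0.0181
```

```bash
python3 - <<'E'
from h import *
print(settle(4)[-3:].round(4))
E
```

```text
[[ 0.5826 -0.0177  0.1535 -3.0637 -2.62    0.0769 -0.5619]
 [ 0.5827 -0.0177  0.1536 -3.0637 -1.9709 -0.1207  0.5421]
 [ 0.5827 -0.0177  0.1536 -3.0637 -2.2641 -0.8749  0.3287]]
```

Request:
drive_tool --commands '[[[0,0,0,0,0,0,0.025],[0,0,0,0,0,0,0.032],[0,0,0,0,0,0,0.04],[0,0,0,0,0,0,0.042],[0,0,0,0,0,0,0.042]]]'

```text
time: 47.03
position: [0.5831, -0.0177, 0.1538]
tool_rot: [0.027, -0.028, 0.707, -0.706]
force: [0.1, 0.3, 0.2]
grip_width: 0.0419
```

```bash
python3 - <<'E'
from h import *
print(settle(4)[-1:].round(4))
S=snap('side')
cv2.imwrite('pics/h6.png',cv2.resize(cv2.cvtColor(S['image'],4)[130:230,240:340],None,fx=5,fy=5))
E
```

```text
[[ 0.5828 -0.0177  0.1537 -3.0636 -0.0464  0.4825  0.7819]]
```

View pics/h6.png

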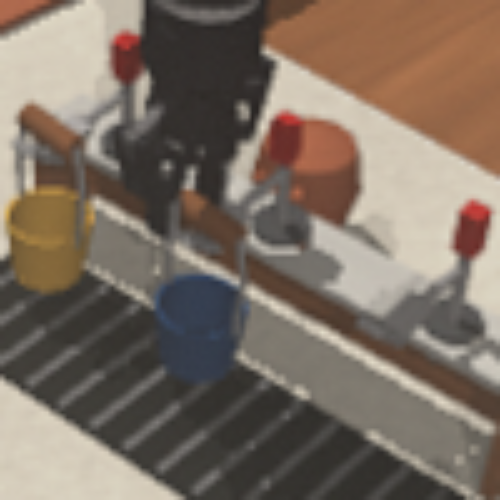

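Request:
drive_tool --commands '[[[0,-0.02,0,0,0,0,0.042],[0,-0.045,0,0,0,0,0.042],[0,-0.07,0,0,0,0,0.042],[0,-0.095,0,0,0,0,0.05],[0,-0.095,0,0,0,0,0.05]]]'

```text
time: 47.7
position: [0.5853, -0.0182, 0.2552]
tool_rot: [-0.031, 0.024, -0.706, 0.707]
force: [0.5, 0.4, 0.8]
grip_width: 0.0503
```

Request:
drive_tool --commands '[[[0.008,0,0.036,0,0,0,0.05],[0.016,0,0.072,0,0,0,0.05],[0.024,0,0.108,0,0,0,0.05],[0.032,0,0.144,0,0,0,0.05],[0.04,0,0.18,0,0,0,0.05]]]'

```text
time: 48.12
position: [0.559, -0.2021, 0.2547]
tool_rot: [-0.031, 0.025, -0.706, 0.707]
force: [0.3, 0.1, -0.4]
grip_width: 0.0502
```

Request:
drive_tool --commands '[[[0.005,0,0.03,0,0.11,0,0.05],[0.01,0,0.06,0,0.22,0,0.05],[0.015,0,0.09,0,0.33,0,0.05],[0.02,0,0.115,0,0.44,0,0.05],[0.02,0,0.115,0,0.55,0,0.05]]]'

```text
time: 48.53
position: [0.5467, -0.3236, 0.2529]
tool_rot: [0.166, -0.172, -0.686, 0.687]
force: [-0.1, -0.5, -0.9]
grip_width: 0.0501
```

```bash
python3 - <<'E'
from h import *
print(settle(4)[-1].round(3))
T=snap('top');S=snap('side')
for g in grips(S,(290,225,370,290)): print('S',[np.round(x,4) for x in g])
for g in grips(T,(300,140,410,260)): print('T',[np.round(x,4) for x in g])
chain(((.5449,-.3204,.21),2.348))
cv2.imwrite('pics/i1.png',cv2.resize(cv2.cvtColor(S['image'],4)[120:300,210:390],None,fx=3.3,fy=3.3))
E
```

```text
[ 0.548 -0.318  0.254  2.673  0.241 -0.622 -0.392]
S [array([344.987 , 237.5065]), array([ 0.5325, -0.3338]), np.float64(0.7734), np.float64(0.0559), np.float64(0.016)]
T [array([381.4318, 163.7121]), array([ 0.5294, -0.336 ]), np.float64(0.7834), np.float64(0.052), np.float64(0.0186)]
t 48.83 p [ 0.5484 -0.3174  0.2547] yaw 2.6732 q [-0.63  0.34  0.44  1.67  0.01 -1.74] g 0.0503
[0.0021, 0.0446, 0.0044] [0.0053, 0.3252, -0.0072] rows 2.6
```

View pics/i1.png

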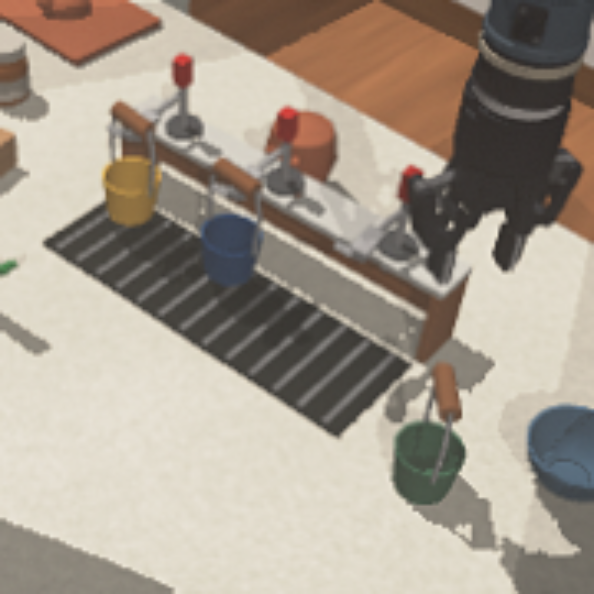

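Request:
drive_tool --commands '[[[0.002,0.01,0.004,0,0.11,0,0.05],[0.002,0.02,0.004,0.005,0.22,-0.007,0.05],[0.002,0.035,0.004,0.005,0.325,-0.007,0.05],[0.002,0.045,0.004,0.005,0.325,-0.007,0.05],[0.002,0.045,0.004,0.005,0.325,-0.007,0.05]]]'

```text
time: 49.25
position: [0.5443, -0.3183, 0.2066]
tool_rot: [-0.273, 0.27, 0.653, -0.652]
force: [-0.6, -0.3, 0.1]
grip_width: 0.0495
```

```bash
python3 - <<'E'
from h import *
print(settle(5)[-1].round(4))
chain(((.5449,-.3204,.158),2.348))
E
```

```text
[ 0.5456 -0.3202  0.211   2.3497  0.1093  0.0715  0.3615]
t 49.5 p [ 0.5456 -0.3202  0.211 ] yaw 2.3497 q [-0.64  0.33  0.34  1.59  0.   -1.42] g 0.0501
[0.0005, 0.0529, 0.0007] [0.0006, 0.0017, -0.0022] rows 1.3
```

Request:
drive_tool --commands '[[[0,0.02,0.001,0,0.002,0,0.05],[0,0.04,0.001,0,0.002,0,0.05],[0,0.053,0.001,0,0.002,0,0.05],[0,0.053,0.001,0,0.002,0,0.05],[0,0.053,0.001,0,0.002,0,0.05]]]'

```text
time: 49.92
position: [0.5448, -0.3208, 0.1578]
tool_rot: [0.273, -0.274, -0.652, 0.652]
force: [-0.3, 0.1, 0.6]
grip_width: 0.0503
```

```bash
python3 - <<'E'
from h import *
print(settle(5)[-1].round(4))
chain(((.5449,-.3204,.1225),2.348))
S=snap('side')
cv2.imwrite('pics/i2.png',cv2.resize(cv2.cvtColor(S['image'],4)[190:280,300:390],None,fx=6,fy=6))
E
```

```text
[ 0.5458 -0.3215  0.1598  2.3479  0.2499 -0.6117 -0.7151]
t 50.17 p [ 0.5458 -0.3215  0.1598] yaw 2.3479 q [-0.64  0.32  0.24  1.48  0.   -1.42] g 0.0501
[0.0017, 0.0373, -0.0001] [0.0011, -0.0001, -0.0052] rows 0.9
```

View pics/i2.png

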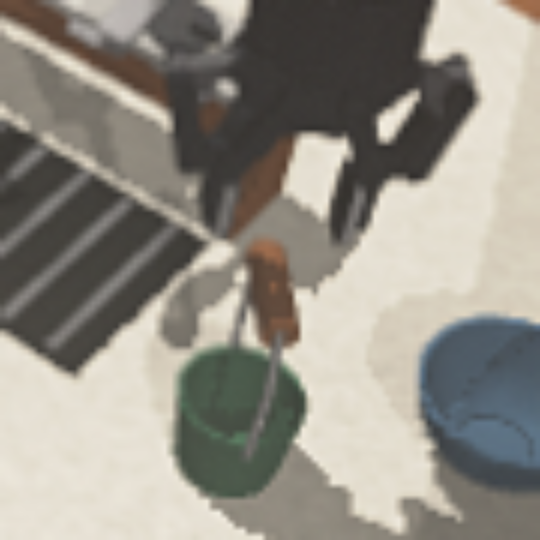

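Request:
drive_tool --commands '[[[0.002,0.015,0,0.001,0,-0.005,0.05],[0.002,0.03,0,0.001,0,-0.005,0.05],[0.002,0.037,0,0.001,0,-0.005,0.05],[0.002,0.037,0,0.001,0,-0.005,0.05],[0.002,0.037,0,0.001,0,-0.005,0.035]]]'

```text
time: 50.63
position: [0.5438, -0.3196, 0.1213]
tool_rot: [-0.274, 0.272, 0.652, -0.652]
force: [0.2, 0.1, 0.6]
grip_width: 0.0392
```

Request:
drive_tool --commands '[[[0,0,0,0,0,0,0.014],[0,0,0,0,0,0,0.014],[0,0,0,0,0,0,0.014],[0,0,0,0,0,0,0.014],[0,0,0,0,0,0,0.014]]]'

```text
time: 51.05
position: [0.5442, -0.3199, 0.1221]
tool_rot: [-0.274, 0.273, 0.652, -0.652]
force: [0.9, -0.1, 0.4]
grip_width: 0.0181
```

Request:
drive_tool --commands '[[[0,-0.02,0,0,0,0,0.014],[0,-0.04,0,0,0,0,0.014],[0,-0.06,0,0,0,0,0.014],[0,-0.071,0,0,0,0,0.014],[0,-0.071,0,0,0,0,0.014]]]'

```text
time: 51.47
position: [0.5457, -0.321, 0.1969]
tool_rot: [0.271, -0.275, -0.652, 0.653]
force: [0.4, -0.2, 0.1]
grip_width: 0.0186
```

```bash
python3 - <<'E'
from h import *
print(settle(4)[-1].round(4), observe()['grip_width'])
S=snap('side')
cv2.imwrite('pics/i3.png',cv2.resize(cv2.cvtColor(S['image'],4)[170:280,300:390],None,fx=5,fy=5))
chain(((.49,-.25,.193),2.348),((.4837,-.167,.193),2.78),((.4837,-.167,.193),3.22))
E
```

```text
[ 0.5437 -0.3194  0.1911  2.3479  0.0689  0.5732 -0.8929] 0.018336368395404156
t 51.72 p [ 0.5435 -0.3194  0.1909] yaw 2.3479 q [-0.64  0.33  0.3   1.55  0.   -1.41] g 0.0184
[0.087, -0.0017, -0.0105] [-0.0004, -0.0001, 0.0045] rows 2.1
[0.0636, -0.0, -0.0537] [0.0, -0.432, 0.0] rows 3.5
[0.0, 0.0, 0.0] [0.0, -0.44, 0.0] rows 3.5
```

View pics/i3.png

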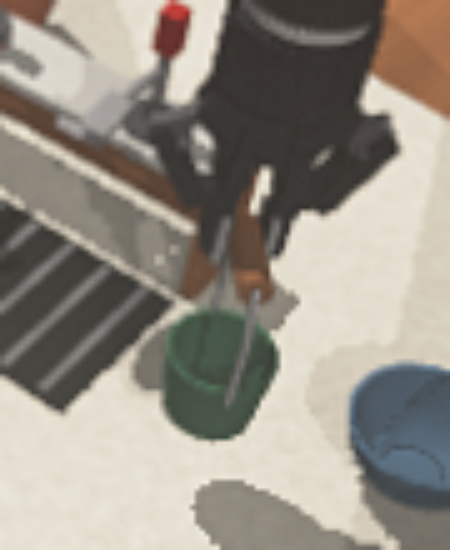

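Request:
drive_tool --commands '[[[0.03,0,-0.003,0,0,0,0.014],[0.06,0,-0.007,0,0,0,0.014],[0.087,-0.002,-0.01,0,0,0,0.014],[0.087,-0.002,-0.01,0,0,0,0.014]]]'

```text
time: 52.05
position: [0.4855, -0.2456, 0.1909]
tool_rot: [-0.277, 0.268, 0.654, -0.651]
force: [0.4, -0.7, -1.6]
grip_width: 0.0186
```

Request:
drive_tool --commands '[[[0.016,0,-0.013,0,-0.11,0,0.014],[0.032,0,-0.026,0,-0.22,0,0.014],[0.048,0,-0.04,0,-0.33,0,0.014],[0.063,0,-0.053,0,-0.43,0,0.014],[0.063,0,-0.053,0,-0.432,0,0.014]]]'

```text
time: 52.47
position: [0.4781, -0.1602, 0.1907]
tool_rot: [-0.13, 0.119, 0.7, -0.693]
force: [0.4, -0.4, -1.0]
grip_width: 0.0183
```

```bash
python3 - <<'E'
from h import *
print(settle(4)[-1].round(4))
chain(((.4837,-.167,.193),3.22),((.5934,-.1584,.193),3.22))
E
```

```text
[ 0.4789 -0.164   0.1911  2.7807  0.1083 -1.2309 -0.495 ]
t 52.67 p [ 0.4789 -0.164   0.1911] yaw 2.7807 q [-0.46  0.01 -0.06  1.52  0.   -1.67] g 0.0187
[-0.0055, -0.002, 0.0011] [0.0072, -0.4394, 0.0127] rows 3.5
[-0.11, 0.0, 0.0] [0.0, 0.0, 0.0] rows 2.6
```

Request:
drive_tool --commands '[[[-0.003,0,0.001,0,-0.11,0,0.014],[-0.005,-0.002,0.001,0,-0.22,0.006,0.014],[-0.005,-0.002,0.001,0.007,-0.33,0.012,0.014],[-0.005,-0.002,0.001,0.007,-0.43,0.012,0.014],[-0.005,-0.002,0.001,0.007,-0.439,0.012,0.014]]]'

```text
time: 53.08
position: [0.4832, -0.1677, 0.1926]
tool_rot: [0.027, -0.028, 0.707, -0.706]
force: [-1.4, -0.7, -1.1]
grip_width: 0.0189
```

```bash
python3 - <<'E'
from h import *
print(settle(5)[-1].round(4))
chain(((.5934,-.1584,.193),3.22))
S=snap('side')
cv2.imwrite('pics/i4.png',cv2.resize(cv2.cvtColor(S['image'],4)[150:260,250:360],None,fx=5,fy=5))
E
```

```text
[ 0.4832 -0.1671  0.1928 -3.0658  0.4445  0.8011 -1.0873]
t 53.33 p [ 0.4832 -0.1671  0.1928] yaw -3.0658 q [-0.46  0.01 -0.05  1.51 -0.   -2.11] g 0.0184
[-0.1105, -0.0003, -0.0003] [0.0005, -0.0026, 0.0009] rows 2.6
```

View pics/i4.png

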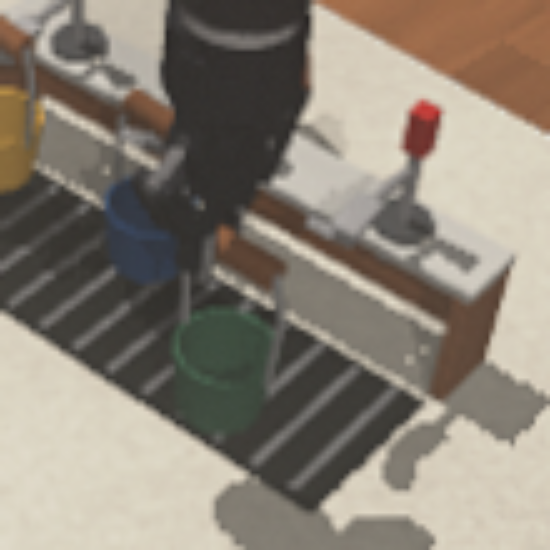

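Request:
drive_tool --commands '[[[-0.02,0,0,0,-0.003,0,0.014],[-0.045,0,0,0,-0.003,0,0.014],[-0.07,0,0,0,-0.003,0,0.014],[-0.07,0,0,0,-0.003,0,0.014],[-0.07,0,0,0,-0.003,0,0.014]]]'

```text
time: 53.8
position: [0.5535, -0.1614, 0.1919]
tool_rot: [0.027, -0.029, 0.707, -0.706]
force: [0.1, -0.3, -0.7]
grip_width: 0.0182
```

Request:
drive_tool --commands '[[[-0.012,0,0,0,0,0,0.014],[-0.025,0,0,0,0,0,0.014],[-0.04,0,0,0,0,0,0.014],[-0.04,0,0,0,0,0,0.014],[-0.04,0,0,0,0,0,0.014]]]'

```text
time: 54.22
position: [0.5927, -0.1583, 0.1917]
tool_rot: [0.027, -0.029, 0.707, -0.706]
force: [0.3, 0.5, -1.8]
grip_width: 0.0185
```

```bash
python3 - <<'E'
from h import *
print(settle(5)[-1].round(4))
chain(((.5934,-.1584,.154),3.22))
S=snap('side')
cv2.imwrite('pics/i5.png',cv2.resize(cv2.cvtColor(S['image'],4)[140:250,260:370],None,fx=5,fy=5))
E
```

```text
[ 0.5926 -0.1584  0.1921 -3.0625 -0.3564 -0.6042 -1.6658]
t 54.47 p [ 0.5926 -0.1584  0.1921] yaw -3.0625 q [-0.37  0.28  0.25  1.54 -0.   -2.02] g 0.0185
[-0.0008, 0.0381, 0.0001] [0.0009, 0.0007, 0.0024] rows 0.9
```

View pics/i5.png

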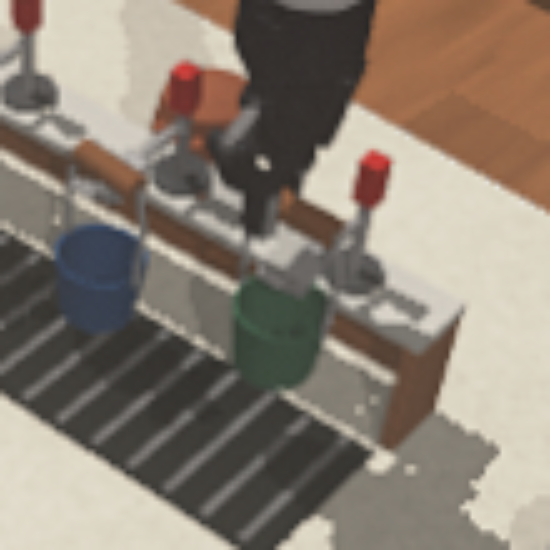

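Arm passes through the green handle; lower in two calls, then check.

Request:
drive_tool --commands '[[[-0.001,0.01,0,0,0,0,0.014],[-0.001,0.02,0,0,0,0,0.014],[-0.001,0.03,0,0,0,0,0.014],[-0.001,0.034,0,0,0,0,0.014],[-0.001,0.034,0,0,0,0,0.014]]]'

```text
time: 54.93
position: [0.5922, -0.1577, 0.1551]
tool_rot: [0.026, -0.03, 0.708, -0.706]
force: [0.0, 0.9, -1.2]
grip_width: 0.0185
```

```bash
python3 - <<'E'
from h import *
print(settle(6)[-1:].round(4))
E
```

```text
[[ 0.5941 -0.1584  0.1588 -3.0625 -0.5044 -1.1883 -1.4447]]
```

Request:
drive_tool --commands '[[[0,0.002,0,0,0,0,0.014],[0,0.003,0,0,0,0,0.014],[0,0.004,0,0,0,0,0.014],[0,0.004,0,0,0,0,0.014],[0,0.004,0,0,0,0,0.014]]]'

```text
time: 55.65
position: [0.5939, -0.1585, 0.1549]
tool_rot: [0.027, -0.028, 0.707, -0.706]
force: [-1.4, -0.0, -1.0]
grip_width: 0.0186
```

```bash
python3 - <<'E'
from h import *
print(settle(5)[-3:].round(4))
chain(((.5934,-.1584,.154),3.22))
E
```

```text
[[ 0.594  -0.1585  0.155  -3.0625 -0.3087 -0.6696  0.0813]
 [ 0.5941 -0.1585  0.155  -3.0625 -1.1542  0.2403 -0.0326]
 [ 0.5941 -0.1584  0.155  -3.0625 -1.6847 -0.3191  1.0393]]
t 55.9 p [ 0.5941 -0.1584  0.155 ] yaw -3.0625 q [-0.37  0.28  0.18  1.47 -0.   -2.02] g 0.0182
[0.0007, 0.001, -0.0001] [0.0002, 0.0007, 0.0012] rows 0.0
```

Seated (weight taken by the hook). Release, lift, back off, look.

Request:
drive_tool --commands '[[[0,0,0,0,0,0,0.025],[0,0,0,0,0,0,0.032],[0,0,0,0,0,0,0.04],[0,0,0,0,0,0,0.042],[0,0,0,0,0,0,0.042]]]'

```text
time: 56.32
position: [0.5942, -0.1585, 0.1551]
tool_rot: [0.028, -0.028, 0.707, -0.707]
force: [-0.5, -0.7, -0.2]
grip_width: 0.042
```

Request:
drive_tool --commands '[[[0,-0.015,0,0,0,0,0.042],[0,-0.04,0,0,0,0,0.042],[0,-0.07,0,0,0,0,0.042],[0,-0.1,0,0,0,0,0.042],[0,-0.1,0,0,0,0,0.042]]]'

```text
time: 56.73
position: [0.5968, -0.1594, 0.2631]
tool_rot: [-0.032, 0.024, -0.705, 0.708]
force: [0.4, -0.0, 0.9]
grip_width: 0.042
```

Request:
drive_tool --commands '[[[0.04,0,0,0,0,0,0.042],[0.08,0,0.01,0,0,0,0.042],[0.12,0,0.03,0,0,0,0.042],[0.15,0,0.05,0,0,0,0.042],[0.15,0,0.05,0,0,0,0.042]]]'

```text
time: 57.15
position: [0.4467, -0.2241, 0.2622]
tool_rot: [-0.029, 0.023, -0.704, 0.709]
force: [0.8, 0.0, 0.4]
grip_width: 0.0424
```

Request:
drive_tool --commands '[[[0.04,0,0.02,0,0,0,0.042],[0.06,0,0.05,0,0,0,0.042],[0.07,0,0.08,0,0,0,0.042],[0.07,0,0.1,0,0,0,0.042],[0.07,0,0.1,0,0,0,0.042]]]'

```text
time: 57.57
position: [0.3838, -0.3326, 0.2619]
tool_rot: [-0.027, 0.021, -0.703, 0.71]
force: [0.2, 1.0, -0.5]
grip_width: 0.0421
```

```bash
python3 - <<'E'
from h import *
print(settle(10)[-1].round(3))
T=snap('top');S=snap('side')
cv2.imwrite('pics/z1.png',cv2.resize(cv2.cvtColor(S['image'],4)[110:280,200:420],None,fx=3.5,fy=3.5))
cv2.imwrite('pics/z2.png',cv2.resize(cv2.cvtColor(T['image'],4)[70:250,80:420],None,fx=2.3,fy=2.3))
E
```

```text
[ 0.385 -0.328  0.263 -3.067  0.817 -0.596  1.316]
```

View pics/z1.png

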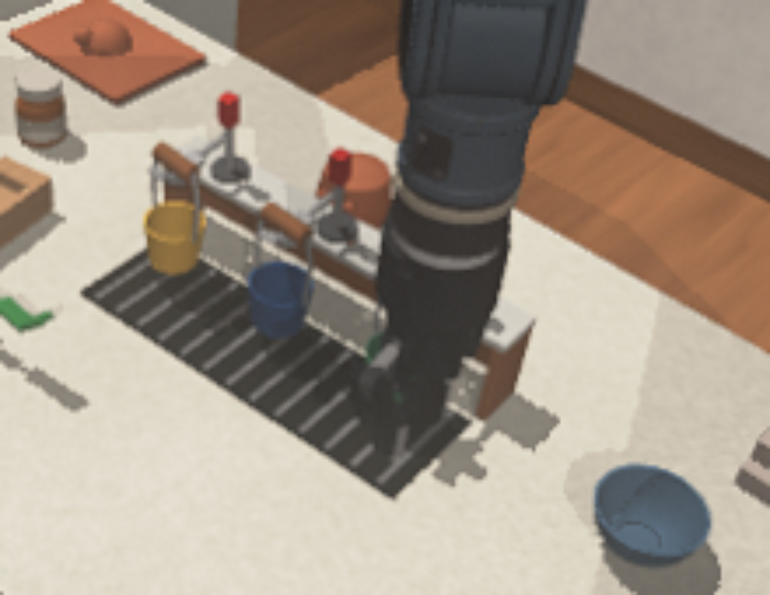

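View pics/z2.png

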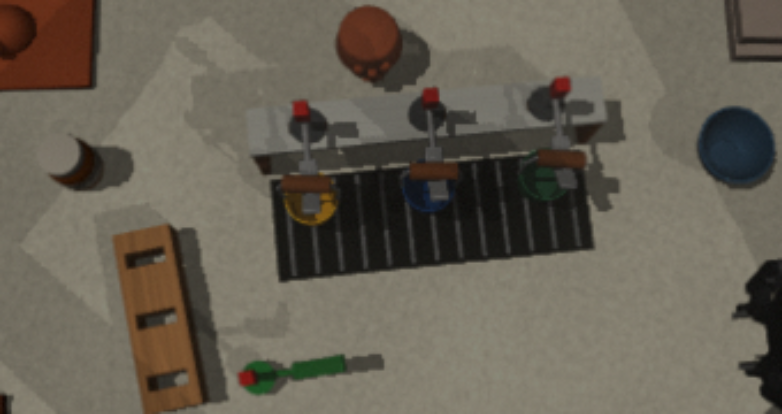

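```bash
python3 - <<'E'
from h import *
print(manip.job_done(), observe()['time'])
E
```

```text
the job is handed in; nothing more can be done
the job is handed in; nothing more can be done
```

All three toggle hooks are seated and locked in the rail's slots, arms pointing to the front. All three pails hang from them: yellow in slot 1, blue in slot 2, green in slot 3. The job was handed in at about 58 s on the robot's clock; no verdict was reported.

- **Hooks:** Each hook went down through its slot with no jamming and contact came at the collar's height. After the quarter turn, points projected for arms straight out to the front lay on the imaged arms in both cameras.
- **Pails:** Each pail's weight had passed to its hook before I let go. The blue pail had shifted by a few centimetres before I picked it up, so I measured it again. It is hung as asked.
- **Last pictures:** The top view shows all three grips lying across the hook arms, with the arms still facing front. The jar, bowl, clay head and green look-alike look undisturbed.
- **Not fully checked:** In the last side picture the gripper hid the green pail, so its final hang is confirmed only by the top view. The last pictures did not cover the purple look-alike's spot, but no move went near it.
- **Forces:** The highest wrist reading I saw was about 7 N. No check failed, and none disagreed by more than 1 to 2 mm.

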